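Inspect doll bodies at the lens

TASK

Turn the ring light's dial to the fourth click from its stop, then inspect the doll bodies one after another from the tallest to the shortest: lift each by its dowel and hold it upright and still with its front panel centred on the lens and squarely facing it from about 5 cm, for about a second, then likewise its own left panel, then its own right panel, and stand it in the tray. When all the bodies that are here stand upright in the tray, press the batch counter's plunger fully down to its stop and let it come up again. Leave the dial on the fourth click, and do not disturb the cup, the awl or the finished figurine.

Things in the scene. Friction and masses are not known exactly. Their poses are not given: they have to be found in the camera images.
- tall_mid (a point): The tall one of up to three pale resin doll bodies (some may be absent): three-panel skirt 75 mm high, waist, then from 115 mm to the top at 165 mm an upright round wooden dowel, 18 mm across, to hold it by. Weighted foot, within 41 mm of the axis. About 220 g. Point: on the axis, half-way up, 82.5 mm above the foot. z up; x out of the front, where the hands clasp; y to the doll's own left.
- tall_front (a point): The front panel, below the clasped hands, of the tall doll; the panel's centre, 37.5 mm above the foot and 21.0 mm from the axis, marked by a round raised medallion. x points level out of the panel, z up.
- tall_left (a point): The panel at the doll's own left (120 deg from the front panel, counter-clockwise seen from above), of the tall doll; the panel's centre, 37.5 mm above the foot and 21.0 mm from the axis, marked by a round raised medallion. x points level out of the panel, z up.
- tall_right (a point): The panel at the doll's own right (120 deg from the front panel, clockwise seen from above), of the tall doll; the panel's centre, 37.5 mm above the foot and 21.0 mm from the axis, marked by a round raised medallion. x points level out of the panel, z up.
- middle_mid (a point): The middle one of up to three pale resin doll bodies (some may be absent): three-panel skirt 65 mm high, waist, then from 100 mm to the top at 150 mm an upright round wooden dowel, 18 mm across, to hold it by. Weighted foot, within 36 mm of the axis. About 167 g. Point: on the axis, half-way up, 75.0 mm above the foot. z up; x out of the front, where the hands clasp; y to the doll's own left.
- middle_front (a point): The front panel, below the clasped hands, of the middle doll; the panel's centre, 32.6 mm above the foot and 18.3 mm from the axis, marked by a round raised medallion. x points level out of the panel, z up.
- middle_left (a point): The panel at the doll's own left (120 deg from the front panel, counter-clockwise seen from above), of the middle doll; the panel's centre, 32.6 mm above the foot and 18.3 mm from the axis, marked by a round raised medallion. x points level out of the panel, z up.
- middle_right (a point): The panel at the doll's own right (120 deg from the front panel, clockwise seen from above), of the middle doll; the panel's centre, 32.6 mm above the foot and 18.3 mm from the axis, marked by a round raised medallion. x points level out of the panel, z up.
- short_mid (a point): The short one of up to three pale resin doll bodies (some may be absent): three-panel skirt 56 mm high, waist, then from 85 mm to the top at 135 mm an upright round wooden dowel, 18 mm across, to hold it by. Weighted foot, within 30 mm of the axis. About 120 g. Point: on the axis, half-way up, 67.5 mm above the foot. z up; x out of the front, where the hands clasp; y to the doll's own left.
- short_front (a point): The front panel, below the clasped hands, of the short doll; the panel's centre, 27.8 mm above the foot and 15.5 mm from the axis, marked by a round raised medallion. x points level out of the panel, z up.
- short_left (a point): The panel at the doll's own left (120 deg from the front panel, counter-clockwise seen from above), of the short doll; the panel's centre, 27.8 mm above the foot and 15.5 mm from the axis, marked by a round raised medallion. x points level out of the panel, z up.
- short_right (a point): The panel at the doll's own right (120 deg from the front panel, clockwise seen from above), of the short doll; the panel's centre, 27.8 mm above the foot and 15.5 mm from the axis, marked by a round raised medallion. x points level out of the panel, z up.
- lens (a point): The lens of a low inspection stand fixed to the table: a round lens 30 mm across in a white ring light 66 mm across, 100 mm above the table. The point is the centre of the lens's front; x points level out of the lens along its line of sight (roughly toward the robot), z up. The stand is 133 mm high.
- dial (a joint): Click dial of the ring light, angle in rad clockwise seen from above: 0 at its stop, then a click every 30 deg (0.524 rad), seven clicks in all; the fourth click is at 2.094 and has the long white tick on the box. It springs into the nearest click when let go (less than 0.15 N m carries it over). Starts below the third click.
- dial_grip (a point): Bar grip of the dial on a grey box 85 x 85 x 50 mm: a black bar 46 mm long (along its x), 14 mm thick and 27 mm tall, its top 82 mm above the table, with a white pointer line toward its -x end. The point is on the turning axis (vertical), half-way up the bar, 68.5 mm above the table; turns with the dial.
- plunger (a joint): Spring plunger of the batch counter, travel in m: 0 up, 0.018 fully down on its stop; about 2 N to start it, 6.5 N to hold it down. Springs back up.
- plunger_top (a point): Top centre of the plunger's black round head, 40 mm across, 91 mm above the table when up, on a grey box 75 x 75 x 45 mm. Pressed straight down.
- tray: White open tray fixed to the table, 135 mm (x) by 300 mm (y), 25 mm high, walls and floor 5 mm thick, no dividers: room for three doll bodies side by side along y, about 90 mm apart. Origin: centre of its underside, on the table.
- cup: Clear plastic cup, 76 mm across and 95 mm high, not part of the job. Origin: centre of its foot.
- awl: Awl with a wooden handle lying near the robot, not part of the job. Origin: on its underside.
- figurine: Finished doll in a red dress with a brass crown, 210 mm high, not part of the job. Origin: centre of its foot.
There are look-alikes about, which are no part of the job. What is shaped like the part that bears middle_mid but green is not meant. What is shaped like the part that bears dial but turquoise is not meant.

How it is judged:
By the outcome, as a careful person would: the job done as asked, in the order asked, and still so for the second after the job is handed in, with the robot touching nothing.
Of tall, middle, short only 2 to 3 are there at a start; the rules pass over those that are not, and their reading is None.
At some moment in a run one of tall, middle, short may be knocked a few centimetres aside while the robot is not near it.
It also fails if it takes over 210 s, if anything falls off the work surface, if the arm or the gripper's body presses on something with over 40 N, if the wrist force passes 120 N, or if a joint passes its speed limit or range.

ROBOT

A 6-joint arm with a two-finger parallel gripper is mounted at the origin on the work surface. World frame = base frame: x ahead of the robot, y to its left, z up, the work surface at z = 0. Lengths are in m, angles in degrees, forces in N, time in s.
With the tool pointing down it reaches from about 0.3 to 0.75 m from the base axis. Payload 8.5 kg.
Tool frame: the origin (TCP) lies at the very end of the fingers, on their centre line; the grasp point (between the pads) lies 19 mm behind it (env.grip_point_offset is the distance from the TCP to the grasp point, in m); z points along the fingers, y is the direction in which the jaws open and shut (so a half turn about z gives the same grasp; the last joint's range is limited). The gripper opens to 85 mm and grips with 20 to 120 N. Pads are 22 mm wide; open, the fingers measure 114 mm over their backs; the gripper's body (76 mm by 85 mm) begins 54 mm behind the grasp point. The pads swing forward as they close: fully open they stand 13 mm farther back than shut.
Start: joints at [52.466, 21.807, 74.336, -0, 83.858, -12.336], TCP at [0.234, 0.498, 0.231] pointing down, gripper open.
Joint ranges: [-178.18, 178.18], [-50.72, 133.34], [12.68, 142.11], [-81.47, 261.47], [9.98, 163.14], [-165.26, 165.26]. Speed limits (degrees/s): [136.94, 136.94, 180, 180, 180, 180].

INTERFACE

Orientations are given as a 3x3 rotation matrix whose columns are the frame's x, y, z axes.
In Python, from rig import env gives the robot as it stands.
- The arm moves only by the tool move_arm, never from a script. Its argument "moves" is a list of rows, each a list of 4 numbers: the shift along the tool's x, y, z in mm, then the turn about the tool's z in rad. In form: [[tx, ty, tz, spin], ...]. A call has 1 to 20 rows; each row is the pose to reach, as a shift and turn from the pose commanded when the call began, along the tool's axes at that moment; what a row does not reach only later rows make up. A row lasts 1/10 s, in which the tool goes at most 50 mm and 8.59 degrees, less where a joint would pass 70% of its speed; a pose out of reach is approached as far as the arm can. A call with a gripper value outside its range is refused whole. "grip" is the closure, from 0 (fully open) to 1 (shut), set as the call begins (left out, the last holds). The fingers move at their own pace and stop on an object; "grip_force" is the grip in N (left out, the last holds). Time passes only in rows, so rows that repeat a pose let the fingers close. It gives the time, the measured TCP pose, the force and the opening at its end, in the units of the state.
- env.observe(): the state, without advancing time (a new reading comes with each control period).
- env.get_image(name): name is "scene" or "side" or "wrist"; returns the picture (384x512x3 uint8, red, green, blue); there is no depth.
- env.get_calibration(name): a dict with "fovy" (degrees; the focal length in pixels is half the picture's height over the tangent of half this angle, whatever the lens; pixels are square), "cx", "cy" (the principal point, pixels), "k1" (the pictures are not rectified: a ray, as slopes to the right and down, at radius r is drawn at 1 + k1 r^2 times it, then the intrinsics apply), "extrinsics" (4x4, takes a point from world to camera coordinates); the wrist camera has in their place "tool_from_camera" (4x4, takes a point from camera to tool coordinates, whose origin is the TCP and whose axes are the flange's). Camera axes: x right, y up, looking along -z (the intrinsics and any distortion apply to the point x, -y, -z); pixel columns grow to the right and rows downward; lengths in m; the calibration is good to about 2 mm. A picture is of the moment at which its call begins: read the wrist's pose just before it. get_calibration takes no time and is no camera call.
- env.close_job(): hands the job in, once; it reports no verdict.
Trained networks look in the newest picture that a camera, given by its name, has taken for a name from the list of things; names that differ only in an ending like _2 or _b are one class to them, and where a whole thing is asked for, a point or a joint stands for the part that bears it (a point fixed in the world has none). Each returns a list of dicts, best first, with "conf" (0 to 1); they miss things now and then, are a little off and sometimes report something else, mostly with a low value. They report only what shows in the picture. A call takes as long as a camera call. They do not tell look-alikes from the thing itself.
- env.silhouettes(camera, name): "region" (384x512 bool, what is visible of it) and "point" ([row, column] in pixels, amid what is visible of it).
- env.tip_of(camera, name): "point" ([row, column] in pixels: a listed point, or the origin of a listed thing).
The state is a dict: "time_s": time; "q": joint angles; "qvel": joint speeds; "joint_efforts": joint torques, N m; "position": TCP position; "tool_rot": TCP orientation; "ft_force": force on the tool from outside, world axes, zero at the start; "wrist_torque": the same for the moment, N m; "grip_width": finger opening in m.
Only numpy, scipy, OpenCV 4.12 (cv2) and the standard library are available. Lean on these libraries where they do the work, as an engineer would, in place of code of your own. Each camera call takes 0.05 s, during which the arm holds its last target.

## Working session

There is one attempt and no reset: what is moved stays moved. The work goes in short steps, Python scripts to look and compute and a tool call to move; the robot and the scene stay as the last step left them, time stands still between calls to the robot, and variables do not carry over. Pictures are saved under pics/ and viewed, and the job is handed in when it is done.

Besides the shell and the picture viewer there is one more tool, called after ">>>" in YAML: its name, and indented under it one key for each argument. move_arm: Moves the arm, as the interface text tells. Its arguments: {"type":"object","properties":{"moves":{"type":"array"},"grip":{"type":"number"},"grip_force":{"type":"number"}},"required":["moves"]}

```bash
ls; mkdir -p pics; python3 - <<'E'
from rig import env
import cv2,numpy as np
s=env.observe()
for k,v in s.items(): print(k,np.round(v,4).tolist())
for c in ["scene","side","wrist"]:
    im=env.get_image(c); cv2.imwrite(f"pics/{c}0.png",im[:,:,::-1])
    cal=env.get_calibration(c); print(c,{k:np.round(v,4).tolist() for k,v in cal.items()})
E
```

```text
pics
time_s 0.0
q [52.4663, 21.8399, 74.3853, 0.002, 83.8574, -12.3345]
qvel [0.0367, -0.0011, -0.0678, 0.0625, -0.0038, -0.0069]
joint_efforts [-0.0017, -44.8455, -23.1278, -0.0002, 0.0047, -0.0]
position [0.234, 0.4974, 0.2307]
tool_rot [[-0.9048, 0.4258, -0.0009], [0.4258, 0.9048, -0.0011], [0.0003, -0.0014, -1.0]]
ft_force [-0.6661, 0.3119, -0.4965]
wrist_torque [-0.019, -0.0576, -0.0436]
grip_width 0.0852
scene {'fovy': 43.469, 'cx': 261.4358, 'cy': 191.3666, 'k1': -0.1154, 'extrinsics': [[-0.1708, 0.9851, -0.0193, -0.0134], [-0.7068, -0.1088, 0.6989, 0.3398], [0.6864, 0.133, 0.7149, -1.8668], [0.0, 0.0, 0.0, 1.0]]}
side {'fovy': 42.5943, 'cx': 259.7756, 'cy': 188.9665, 'k1': -0.1445, 'extrinsics': [[-0.687, -0.7265, 0.0146, 0.4313], [0.4937, -0.452, 0.743, -0.2795], [-0.5331, 0.5177, 0.6692, -1.6069], [0.0, 0.0, 0.0, 1.0]]}
wrist {'fovy': 67.1257, 'cx': 252.0798, 'cy': 194.4299, 'k1': -0.0499, 'tool_from_camera': [[0.0015, 0.955, 0.2967, 0.0754], [1.0, -0.0015, -0.0003, 0.0004], [0.0001, 0.2967, -0.955, -0.1422], [0.0, 0.0, 0.0, 1.0]]}
```

View pics/scene0.png

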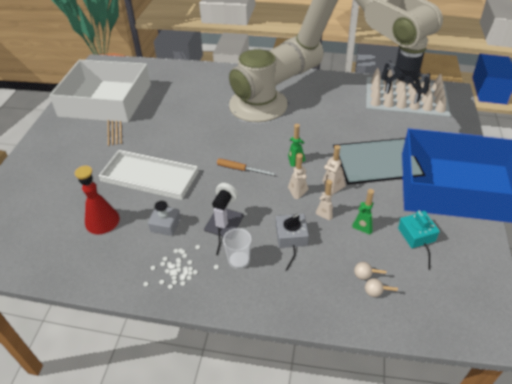

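View pics/side0.png

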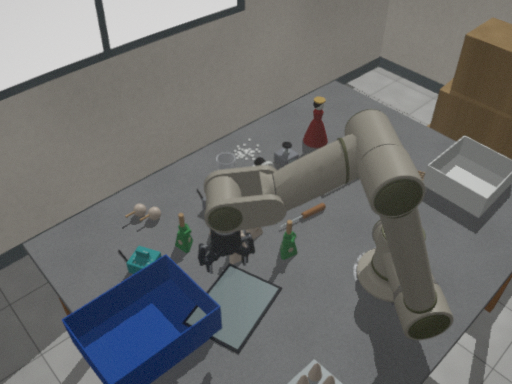

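View pics/wrist0.png

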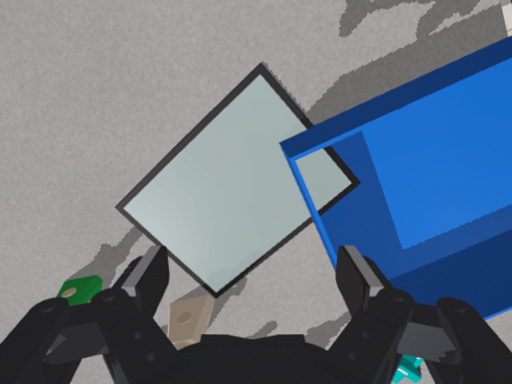

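```bash
cat > h.py <<'E'
from rig import env
import cv2,numpy as np
from scipy.optimize import least_squares
def K(cal):
    f=192/np.tan(np.radians(cal["fovy"]/2)); return f,cal["cx"],cal["cy"],cal["k1"]
def ext(name,st=None):
    cal=env.get_calibration(name)
    if name!="wrist": return np.array(cal["extrinsics"]),cal
    T=np.eye(4);T[:3,:3]=st["tool_rot"];T[:3,3]=st["position"]
    return np.linalg.inv(T@np.array(cal["tool_from_camera"])),cal
def proj(P,E,cal):
    f,cx,cy,k=K(cal);p=E@np.append(P,1);x,y=p[0]/-p[2],-p[1]/-p[2];r2=x*x+y*y
    return np.array([cy+f*y*(1+k*r2),cx+f*x*(1+k*r2)])
def ray(rc,E,cal):
    f,cx,cy,k=K(cal);u=np.array([(rc[1]-cx)/f,(rc[0]-cy)/f])
    v=u.copy()
    for _ in range(30): v=u/(1+k*(v@v))
    R=E[:3,:3];o=-R.T@E[:3,3];d=R.T@np.array([v[0],-v[1],-1]);return o,d/np.linalg.norm(d)
def onz(rc,z,E,cal):
    o,d=ray(rc,E,cal);return o+d*(z-o[2])/d[2]
def tri(obs):
    A=0;b=0
    for rc,E,cal in obs:
        o,d=ray(rc,E,cal);M=np.eye(3)-np.outer(d,d);A=A+M;b=b+M@o
    X=np.linalg.solve(A,b);return X,[np.round(proj(X,E,c)-rc,1).tolist() for rc,E,c in obs]
E
python3 - <<'E'
from h import *
Z=dict(tall_mid=.0825,middle_mid=.075,short_mid=.0675,tall_front=.0375,middle_front=.0326,short_front=.0278,tall_left=.0375,middle_left=.0326,short_left=.0278,tall_right=.0375,middle_right=.0326,short_right=.0278,lens=.1,dial_grip=.0685,plunger_top=.091,tray=0,cup=0,awl=0,figurine=0)
env.get_image("scene");
E_,cal=ext("scene")
for n,z in Z.items():
    r=env.tip_of("scene",n)
    print(n,[(round(d["conf"],2),np.round(d["point"],1).tolist(),np.round(onz(d["point"],z,E_,cal),3)[:2].tolist()) for d in r[:4]])
print(env.observe()["time_s"])
im=env.get_image("scene")
cv2.imwrite("pics/c1.png",cv2.resize(im[110:280,150:450,::-1],None,fx=2.6,fy=2.6,interpolation=cv2.INTER_CUBIC))
E
```

```text
tall_mid [(0.71, [164.8, 333.7], [0.397, 0.312]), (0.7, [177.7, 146.4], [0.541, -0.25])]
middle_mid [(0.9, [145.4, 295.5], [0.314, 0.183]), (0.59, [172.4, 296.9], [0.441, 0.202]), (0.56, [211.0, 365.7], [0.57, 0.416]), (0.2, [174.0, 146.8], [0.518, -0.258])]
short_mid [(0.7, [197.8, 323.9], [0.529, 0.293])]
tall_front [(0.59, [181.1, 328.3], [0.426, 0.301])]
middle_front [(0.95, [217.2, 358.7], [0.559, 0.401]), (0.74, [148.0, 299.0], [0.276, 0.191]), (0.61, [188.3, 302.0], [0.465, 0.223])]
short_front [(0.59, [203.8, 325.1], [0.515, 0.299]), (0.26, [176.3, 147.5], [0.482, -0.278])]
tall_left [(0.88, [180.1, 337.7], [0.417, 0.33]), (0.66, [166.0, 336.4], [0.352, 0.322]), (0.15, [223.9, 100.9], [0.706, -0.344])]
middle_left [(0.96, [223.8, 360.2], [0.583, 0.406]), (0.76, [151.9, 285.3], [0.303, 0.148]), (0.59, [177.3, 298.9], [0.418, 0.208])]
short_left [(0.66, [210.8, 325.9], [0.543, 0.304])]
tall_right [(0.72, [171.9, 332.8], [0.382, 0.312])]
middle_right [(0.91, [155.3, 295.4], [0.315, 0.184]), (0.9, [185.2, 292.6], [0.456, 0.192]), (0.81, [223.3, 369.3], [0.578, 0.432])]
short_right [(0.92, [207.5, 330.0], [0.528, 0.315]), (0.51, [184.1, 293.2], [0.446, 0.193])]
lens [(0.83, [190.7, 227.6], [0.575, 0.015])]
dial_grip [(0.57, [223.0, 289.5], [0.642, 0.206]), (0.51, [216.1, 419.7], [0.561, 0.571]), (0.41, [186.7, 301.0], [0.494, 0.222])]
plunger_top [(0.49, [204.7, 161.6], [0.65, -0.163])]
tray [(0.96, [175.0, 147.9], [0.449, -0.294]), (0.41, [183.4, 293.0], [0.415, 0.189])]
cup [(0.92, [259.3, 237.7], [0.739, 0.074]), (0.41, [192.3, 225.1], [0.488, -0.019])]
awl [(0.79, [173.3, 245.3], [0.392, 0.027]), (0.57, [211.8, 325.1], [0.523, 0.302])]
figurine [(0.78, [222.8, 101.0], [0.673, -0.368]), (0.16, [202.9, 326.3], [0.485, 0.302])]
1.15
```

View pics/c1.png

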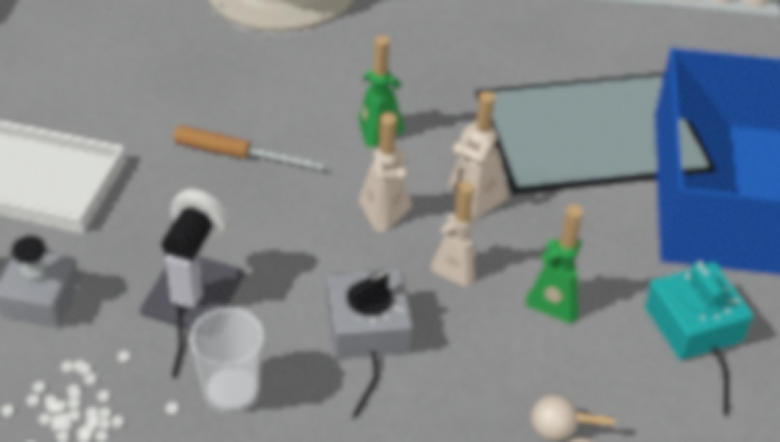

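```bash
cat >> h.py <<'E'
def go(x,y,z,yaw=None,st=None):
    """row for a vertical tool; yaw = heading of tool x in deg"""
    st=st or env.observe();R=np.array(st["tool_rot"]);cur=np.degrees(np.arctan2(R[1,0],R[0,0]))
    d=R.T@(np.array([x,y,z])-st["position"])*1000
    dy=0 if yaw is None else yaw-cur
    q1=np.degrees(np.arctan2(y,x))
    q6=q1+90-(cur+dy); 
    print("row",np.round(d,1).tolist(),"spin",round(-np.radians(dy),3),"dist",round(np.linalg.norm(d)),"cur yaw",round(cur,1),"q6 now",round(st["q"][5],1),"pred q6",round(q6,1), "t",st["time_s"])
E
python3 -c "
from h import *
go(.55,.15,.35,180)"
```

```text
row [-433.8, -180.1, -118.7] spin -0.44 dist 484 cur yaw 154.8 q6 now -12.3 pred q6 -74.7 t 1.2
```

>>> move_arm:
  moves:
    - [0, 0, -100, 0]
    - [-434, -180, -119, -0.44]
    - [-434, -180, -119, -0.44]
    - [-434, -180, -119, -0.44]
    - [-434, -180, -119, -0.44]
    - [-434, -180, -119, -0.44]
    - [-434, -180, -119, -0.44]
    - [-434, -180, -119, -0.44]
    - [-434, -180, -119, -0.44]
    - [-434, -180, -119, -0.44]
    - [-434, -180, -119, -0.44]
    - [-434, -180, -119, -0.44]
    - [-434, -180, -119, -0.44]
    - [-434, -180, -119, -0.44]

```text
time_s: 2.6
position: [0.5496, 0.1507, 0.3503]
tool_rot: [[-1.0, -0.001, -0.0], [-0.001, 1.0, 0.0], [0.0, 0.0, -1.0]]
ft_force: [-1.2, -0.2, 0.3]
grip_width: 0.0856
```

```bash
python3 - <<'E'
from h import *
s=env.observe();print(s["position"],s["q"],s["time_s"]); im=env.get_image("wrist")
cv2.imwrite("pics/w1.png",im[:,:,::-1])
E
```

```text
[0.54963075 0.15070557 0.35034562] [ 3.42997154e+00  2.10447594e+01  5.62822374e+01  1.18601285e-02
  1.02686140e+02 -8.66294567e+01] 2.6
```

View pics/w1.png

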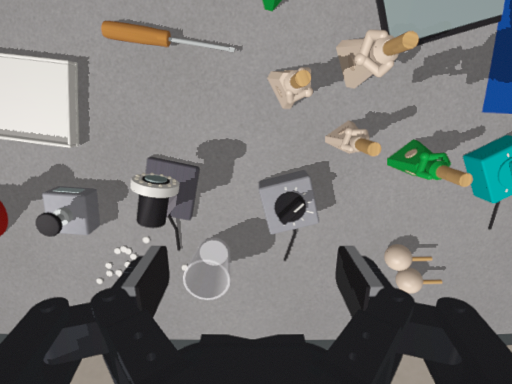

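```bash
cat > det.py <<'E'
from h import *
import pickle,sys
names="tall_mid middle_mid short_mid tall_front tall_left tall_right middle_front middle_left middle_right short_front short_left short_right lens dial_grip plunger_top tray cup awl figurine".split()
s=env.observe(); im=env.get_image("wrist"); E_,cal=ext("wrist",s)
D={n:[(d["conf"],np.array(d["point"])) for d in env.tip_of("wrist",n)[:4]] for n in names}
pickle.dump((s,im,E_,cal,D),open(sys.argv[1],"wb"))
Z=dict(tall_mid=.0825,middle_mid=.075,short_mid=.0675,lens=.1,dial_grip=.0685,plunger_top=.091)
for n in names:
    z=Z.get(n,{'t':.0375,'m':.0326,'s':.0278}.get(n[0],0) if '_' in n else 0)
    print(n,[(round(c,2),np.round(p,1).tolist(),np.round(onz(p,z,E_,cal),3)[:2].tolist()) for c,p in D[n]])
E
python3 det.py w1.pkl; python3 -c "
from h import *
go(.45,.05,.40,180)"
```

```text
tall_mid [(0.73, [52.3, 375.5], [0.406, 0.313])]
middle_mid [(0.96, [83.9, 295.1], [0.446, 0.21]), (0.7, [167.7, 428.1], [0.561, 0.415])]
short_mid [(0.77, [140.4, 352.2], [0.523, 0.298]), (0.35, [53.1, 377.6], [0.404, 0.322])]
tall_front [(0.73, [61.8, 352.7], [0.412, 0.298])]
tall_left [(0.71, [68.4, 374.5], [0.42, 0.332])]
tall_right [(0.56, [43.7, 368.4], [0.387, 0.319])]
middle_front [(0.96, [91.3, 300.0], [0.454, 0.223]), (0.89, [151.4, 411.4], [0.544, 0.409]), (0.35, [82.0, 296.2], [0.441, 0.217])]
middle_left [(0.88, [171.5, 412.9], [0.577, 0.417]), (0.86, [71.6, 289.9], [0.426, 0.207])]
middle_right [(0.64, [158.5, 426.6], [0.555, 0.436]), (0.62, [90.9, 277.5], [0.454, 0.189]), (0.46, [207.6, 291.4], [0.64, 0.218])]
short_front [(0.63, [131.2, 342.3], [0.513, 0.294])]
short_left [(0.8, [148.4, 341.5], [0.541, 0.295]), (0.59, [72.2, 292.7], [0.426, 0.212])]
short_right [(0.79, [134.9, 356.9], [0.519, 0.318])]
lens [(0.96, [178.2, 155.8], [0.573, 0.016]), (0.32, [89.5, 297.6], [0.455, 0.21])]
dial_grip [(0.67, [205.8, 291.3], [0.624, 0.213]), (0.31, [85.7, 297.3], [0.448, 0.214])]
plunger_top [(0.95, [227.2, 48.7], [0.653, -0.164])]
tray []
cup [(0.96, [250.7, 212.6], [0.74, 0.077])]
awl [(0.96, [38.5, 172.8], [0.374, 0.028]), (0.47, [68.6, 374.5], [0.416, 0.346]), (0.37, [135.4, 341.7], [0.523, 0.302])]
figurine [(0.23, [60.4, 351.2], [0.405, 0.308]), (0.22, [85.3, 294.9], [0.443, 0.22])]
row [100.2, -100.0, -49.7] spin -6.283 dist 150 cur yaw -180.0 q6 now -86.7 pred q6 -83.7 t 3.65
```

```bash
python3 -c "
from h import *
go(.60,.19,.28,-180)"
```

```text
row [-49.8, 40.0, 70.3] spin 0.0 dist 95 cur yaw -180.0 q6 now -86.7 pred q6 287.6 t 3.65
```

>>> move_arm:
  moves:
    - [-50, 39, 70, 0]
    - [-50, 39, 70, 0]
    - [-50, 39, 70, 0]
    - [-50, 39, 70, 0]

```text
time_s: 4.05
position: [0.6002, 0.1891, 0.2798]
tool_rot: [[-1.0, -0.001, -0.001], [-0.001, 1.0, -0.0], [0.001, -0.0, -1.0]]
ft_force: [0.7, 0.4, 0.2]
grip_width: 0.0857
```

```bash
python3 det.py w2.pkl; python3 - <<'E'
from h import *
import pickle
s,im,E_,cal,D=pickle.load(open("w2.pkl","rb"));print(s["position"])
cv2.imwrite("pics/w2.png",im[:,:,::-1])
a=pickle.load(open("w1.pkl","rb"))
Es,cs=ext("scene")
for n in D:
    if a[4][n] and D[n]:
        X,r=tri([(a[4][n][0][1],a[2],a[3]),(D[n][0][1],E_,cal)]);print(n,X.round(4),r)
E
```

```text
tall_mid []
middle_mid [(0.72, [30.0, 273.5], [0.446, 0.212]), (0.68, [139.3, 440.2], [0.562, 0.417]), (0.46, [188.2, 270.7], [0.624, 0.213])]
short_mid [(0.59, [107.8, 346.9], [0.527, 0.302])]
tall_front [(0.83, [6.6, 343.0], [0.411, 0.297]), (0.39, [17.2, 371.2], [0.421, 0.332])]
tall_left [(0.56, [17.3, 374.2], [0.421, 0.335])]
tall_right []
middle_front [(0.85, [44.3, 277.3], [0.452, 0.22]), (0.75, [122.0, 414.4], [0.544, 0.405])]
middle_left [(0.88, [22.1, 268.9], [0.428, 0.209]), (0.67, [149.6, 417.6], [0.581, 0.416]), (0.33, [18.4, 370.1], [0.421, 0.332])]
middle_right [(0.76, [43.7, 256.7], [0.452, 0.195]), (0.58, [132.3, 435.1], [0.557, 0.436])]
short_front [(0.91, [99.3, 332.5], [0.517, 0.294])]
short_left [(0.94, [114.5, 334.5], [0.536, 0.298])]
short_right []
lens [(0.86, [147.3, 100.5], [0.57, 0.019]), (0.61, [99.1, 333.9], [0.518, 0.276])]
dial_grip [(0.86, [191.4, 273.7], [0.63, 0.217])]
plunger_top [(0.39, [189.3, 272.5], [0.621, 0.214])]
tray []
cup [(0.75, [245.2, 183.1], [0.742, 0.078])]
awl []
figurine []
[0.60023199 0.1891269  0.27982008]
middle_mid [0.4454 0.2114 0.0702] [[-0.4, 0.9], [0.6, -1.1]]
short_mid [0.5276 0.3137 0.0251] [[-0.2, 0.8], [0.2, -0.9]]
tall_front [0.4134 0.2946 0.0471] [[0.1, -0.4], [-0.2, 0.4]]
tall_left [0.4189 0.3377 0.0267] [[-0.2, 1.2], [0.3, -1.5]]
middle_front [0.4553 0.2195 0.0511] [[0.4, -0.7], [-0.5, 0.8]]
middle_left [0.5064 0.2    0.3897] [[23.7, -31.2], [-118.5, 96.8]]
middle_right [0.5052 0.1987 0.3985] [[41.0, -37.4], [-238.8, 135.8]]
short_front [ 0.5159  0.3026 -0.0015] [[0.1, -0.4], [-0.2, 0.5]]
short_left [0.5358 0.288  0.058 ] [[-0.3, 1.3], [0.4, -1.6]]
lens [0.5713 0.0171 0.0996] [[-1.2, 0.7], [1.4, -0.9]]
dial_grip [ 0.6542  0.224  -0.0139] [[0.3, -0.3], [-0.4, 0.3]]
plunger_top [0.4767 0.1782 0.5286] [[-141.0, -21.9], [42.3, 7.2]]
cup [ 0.7482  0.0744 -0.0137] [[0.5, -0.1], [-0.6, 0.1]]
```

View pics/w2.png

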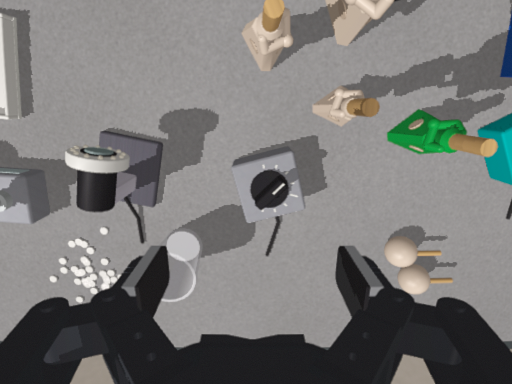

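```bash
python3 - <<'E'
from h import *
import pickle
s,im,E_,cal,D=pickle.load(open("w2.pkl","rb"))
cv2.imwrite("pics/dial1.png",cv2.resize(im[140:230,220:320,::-1],None,fx=6.5,fy=6.5,interpolation=cv2.INTER_CUBIC))
# side camera now
im=env.get_image("side");cv2.imwrite("pics/side1.png",cv2.resize(im[:,:,::-1],None,fx=1.5,fy=1.5))
E
```

```text
(no output)
```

View pics/dial1.png

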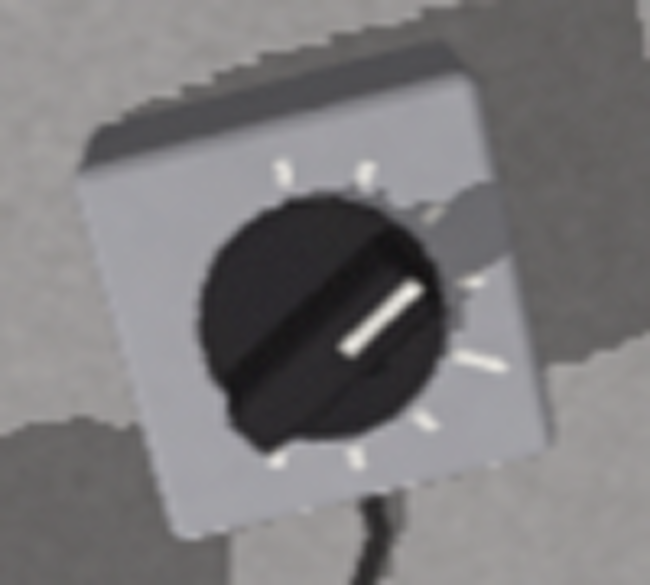

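View pics/side1.png

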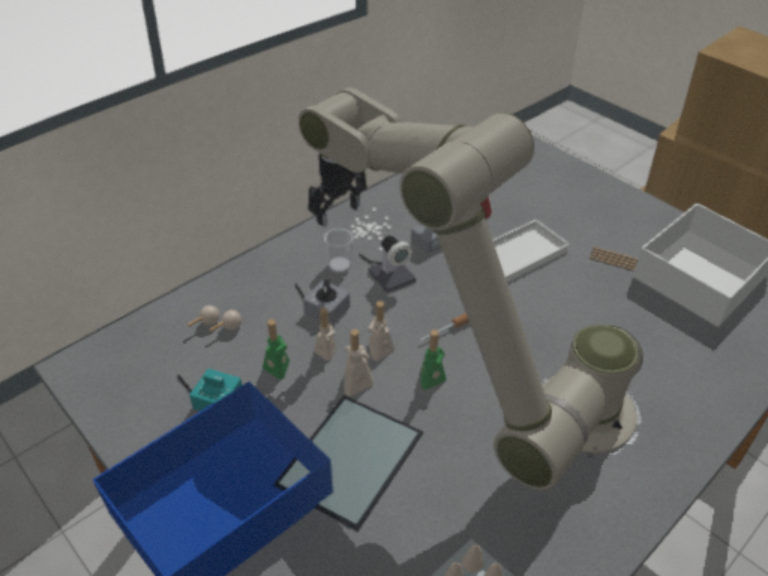

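```bash
cat > dial.py <<'E'
from h import *
import pickle
s,im,E_,cal,D=pickle.load(open("w2.pkl","rb"))
w=lambda x,y,z:onz((140+y/6.5-.4,220+x/6.5-.4),z,E_,cal)[:2]
C=[w(*p,.05) for p in[(80,175),(470,75),(550,445),(180,540)]]
print("box",np.round(C,4).tolist(),"ctr",np.mean(C,0),[np.linalg.norm(C[i]-C[i-1]).round(4) for i in range(4)])
T=np.array([w(*p,.05) for p in[(285,172),(368,172),(435,210),(470,283),(480,358),(425,420),(357,457),(277,460)]])
def f(p): return np.hypot(*(np.delete(T,4,0)-p[:2]).T)-p[2]
r=least_squares(f,[*T.mean(0),.02]);c=r.x[:2];print("tick ctr",r.x)
print("tick ang",np.degrees(np.arctan2(*(T-c).T[::-1])).round(1))
a,b=w(345,350,.082),w(420,285,.082);print(a,b,"pointer ang",np.degrees(np.arctan2(*(b-a)[::-1])))
E
python3 dial.py
```

```text
box [[0.6021, 0.163], [0.5817, 0.2406], [0.6596, 0.2608], [0.6813, 0.1829]] ctr [0.63117064 0.21182672] [np.float64(0.0817), np.float64(0.0803), np.float64(0.0805), np.float64(0.0809)]
tick ctr [0.63190619 0.21169799 0.0318332 ]
tick ang [-166.2  163.2  134.8  103.8   75.7   45.5   15.6  -15. ]
[0.62901579 0.2147439 ] [0.61625999 0.22849895] pointer ang 132.8414000320408
```

```bash
python3 -c "
from h import *
go(.632,.2118,.12,134.8)"
```

```text
row [-31.8, 22.8, 160.3] spin -5.494 dist 165 cur yaw -180.0 q6 now -83.3 pred q6 -26.3 t 5.1
```

>>> move_arm:
  moves:
    - [-31.8, 22.8, 0, 0.789]
    - [-31.8, 22.8, 0, 0.789]
    - [-31.8, 22.8, 40, 0.789]
    - [-31.8, 22.8, 80, 0.789]
    - [-31.8, 22.8, 120, 0.789]
    - [-31.8, 22.8, 160, 0.789]
    - [-31.8, 22.8, 180, 0.789]
    - [-31.8, 22.8, 200, 0.789]
    - [-31.8, 22.8, 210, 0.789]
    - [-31.8, 22.8, 219, 0.789]
    - [-31.8, 22.8, 219, 0.789]
    - [-31.8, 22.8, 219, 0.789]

```text
time_s: 6.3
position: [0.6324, 0.2119, 0.0621]
tool_rot: [[-0.705, 0.709, 0.001], [0.709, 0.705, 0.0], [-0.001, 0.001, -1.0]]
ft_force: [0.5, 0.3, 0.2]
grip_width: 0.0853
```

```bash
sed -i 's/dy=0 if yaw is None else yaw-cur/dy=0 if yaw is None else (yaw-cur+180)%360-180/' h.py; python3 - <<'E'
from h import *
s=env.observe();print(s["position"],s["ft_force"],s["q"]); im=env.get_image("wrist")
cv2.imwrite("pics/w3.png",im[:,:,::-1])
E
```

```text
[0.63241326 0.21190196 0.06213305] [0.45213885 0.29874439 0.16848654] [ 8.37681001e+00  4.17593076e+01  6.71482647e+01  2.26850025e-03
  7.10187253e+01 -3.64324248e+01]
```

View pics/w3.png

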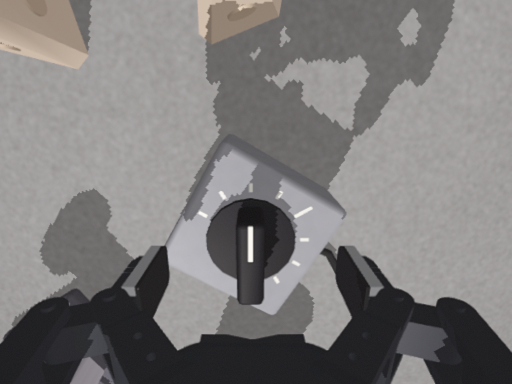

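>>> move_arm:
  moves:
    - [0, 0, 0, 0]
    - [0, 0, 0, 0]
    - [0, 0, 0, 0]
    - [0, 0, 0, 0]
    - [0, 0, 0, 0]
    - [0, 0, 0, 0]
    - [0, 0, 0, 0]
    - [0, 0, 0, 0]
  grip: 1.0
  grip_force: 30

```text
time_s: 7.15
position: [0.6317, 0.2115, 0.0615]
tool_rot: [[-0.705, 0.71, -0.001], [0.71, 0.705, -0.001], [0.0, -0.001, -1.0]]
ft_force: [-5.0, -3.9, 3.8]
grip_width: 0.0132
```

>>> move_arm:
  moves:
    - [0, 0, 0, 0.1]
    - [0, 0, 0, 0.2]
    - [0, 0, 0, 0.3]
    - [0, 0, 0, 0.4]
    - [0, 0, 0, 0.5]
    - [0, 0, 0, 0.6]
    - [0, 0, 0, 0.7]
    - [0, 0, 0, 0.8]
    - [0, 0, 0, 0.9]
    - [0, 0, 0, 1.0]
    - [0, 0, 0, 1.06]
    - [0, 0, 0, 1.06]
    - [0, 0, 0, 1.06]

```text
time_s: 8.45
position: [0.6315, 0.2113, 0.0615]
tool_rot: [[0.274, 0.962, -0.001], [0.962, -0.274, -0.001], [-0.001, -0.001, -1.0]]
ft_force: [-6.2, -3.8, 6.5]
grip_width: 0.0135
```

>>> move_arm:
  moves:
    - [0, 0, 0, 0]
    - [0, 0, 0, 0]
    - [0, 0, 0, 0]
    - [0, 0, 0, 0]
    - [0, 0, 0, 0]
    - [0, 0, 0, 0]
  grip: 0

```text
time_s: 9.05
position: [0.6321, 0.2118, 0.0613]
tool_rot: [[0.274, 0.962, 0.0], [0.962, -0.274, 0.0], [0.0, 0.0, -1.0]]
ft_force: [-0.0, 0.4, 0.4]
grip_width: 0.0853
```

```bash
python3 - <<'E'
from h import *
s=env.observe();print(s["position"],s["ft_force"],s["q"]); im=env.get_image("wrist")
cv2.imwrite("pics/w4.png",im[:,:,::-1])
go(.632,.2118,.30,75)
E
```

```text
[0.63205422 0.21184534 0.0613229 ] [-0.03290462  0.37846449  0.44626468] [8.37660251e+00 4.18038835e+01 6.72057780e+01 1.95398338e-03
 7.09831322e+01 2.43045983e+01]
row [-0.0, -0.0, -238.7] spin -0.016 dist 239 cur yaw 74.1 q6 now 24.3 pred q6 33.5 t 9.1
```

View pics/w4.png

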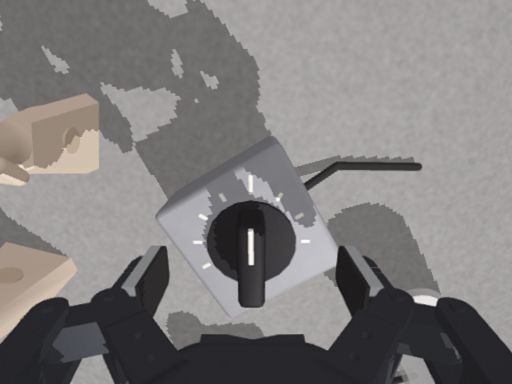

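```bash
python3 -c "
from h import *
go(.50,-.05,.33,180)"
```

```text
row [-288.0, -55.1, -268.7] spin -1.849 dist 398 cur yaw 74.1 q6 now 24.3 pred q6 -95.7 t 9.1
```

>>> move_arm:
  moves:
    - [0, 0, -50, 0]
    - [0, 0, -100, 0]
    - [0, 0, -150, -0.1]
    - [0, 0, -200, -0.2]
    - [-40, 0, -240, -0.35]
    - [-288, -55, -269, -1.849]
    - [-288, -55, -269, -1.849]
    - [-288, -55, -269, -1.849]
    - [-288, -55, -269, -1.849]
    - [-288, -55, -269, -1.849]
    - [-288, -55, -269, -1.849]
    - [-288, -55, -269, -1.849]
    - [-288, -55, -269, -1.849]
    - [-288, -55, -269, -1.849]
    - [-288, -55, -269, -1.849]
    - [-288, -55, -269, -1.849]
    - [-288, -55, -269, -1.849]
    - [-288, -55, -269, -1.849]

```text
time_s: 10.9
position: [0.5, -0.05, 0.3304]
tool_rot: [[-1.0, 0.001, 0.0], [0.001, 1.0, -0.0], [-0.0, -0.0, -1.0]]
ft_force: [0.1, 0.4, -0.1]
grip_width: 0.0854
```

```bash
python3 det.py w5.pkl; python3 - <<'E'
from h import *
import pickle
s,im,E_,cal,D=pickle.load(open("w5.pkl","rb"));print(s["position"])
cv2.imwrite("pics/w5.png",cv2.resize(im[:,:,::-1],None,fx=1.5,fy=1.5,interpolation=cv2.INTER_CUBIC))
E
```

```text
tall_mid [(0.29, [177.5, 487.6], [0.52, 0.289]), (0.15, [125.4, 413.3], [0.449, 0.166])]
middle_mid [(0.98, [6.3, 437.7], [0.303, 0.181]), (0.9, [122.7, 442.0], [0.445, 0.21]), (0.63, [104.4, 506.2], [0.419, 0.299])]
short_mid [(0.67, [176.7, 486.7], [0.523, 0.3]), (0.21, [123.6, 442.0], [0.447, 0.215])]
tall_front [(0.92, [100.8, 486.5], [0.414, 0.299])]
tall_left [(0.89, [105.6, 507.9], [0.42, 0.335])]
tall_right [(0.84, [80.5, 503.8], [0.385, 0.32]), (0.53, [179.7, 462.5], [0.535, 0.286])]
middle_front [(0.71, [125.0, 431.7], [0.451, 0.222])]
middle_left [(0.81, [106.9, 426.8], [0.425, 0.21]), (0.79, [19.0, 407.0], [0.308, 0.164]), (0.58, [127.9, 411.3], [0.456, 0.191])]
middle_right [(0.96, [126.8, 414.1], [0.454, 0.195]), (0.95, [21.9, 427.5], [0.31, 0.194])]
short_front [(0.57, [166.0, 463.8], [0.515, 0.29])]
short_left [(0.68, [181.9, 463.3], [0.541, 0.295]), (0.55, [243.1, 80.0], [0.652, -0.348])]
short_right [(0.78, [170.1, 480.2], [0.522, 0.32]), (0.21, [214.8, 302.0], [0.598, 0.033])]
lens [(0.64, [215.3, 300.2], [0.571, 0.017])]
dial_grip [(0.63, [240.1, 418.9], [0.625, 0.212])]
plunger_top [(0.56, [263.9, 176.3], [0.653, -0.164]), (0.52, [277.6, 320.8], [0.676, 0.055]), (0.36, [176.9, 485.6], [0.517, 0.278])]
tray [(0.85, [123.3, 106.0], [0.452, -0.285])]
cup [(0.68, [278.2, 319.4], [0.738, 0.078]), (0.47, [126.6, 413.5], [0.456, 0.212])]
awl [(0.74, [71.2, 302.6], [0.375, 0.027]), (0.47, [110.6, 426.0], [0.431, 0.229])]
figurine [(0.76, [238.4, 80.6], [0.656, -0.364])]
[ 0.50004757 -0.04999495  0.33038602]
```

View pics/w5.png

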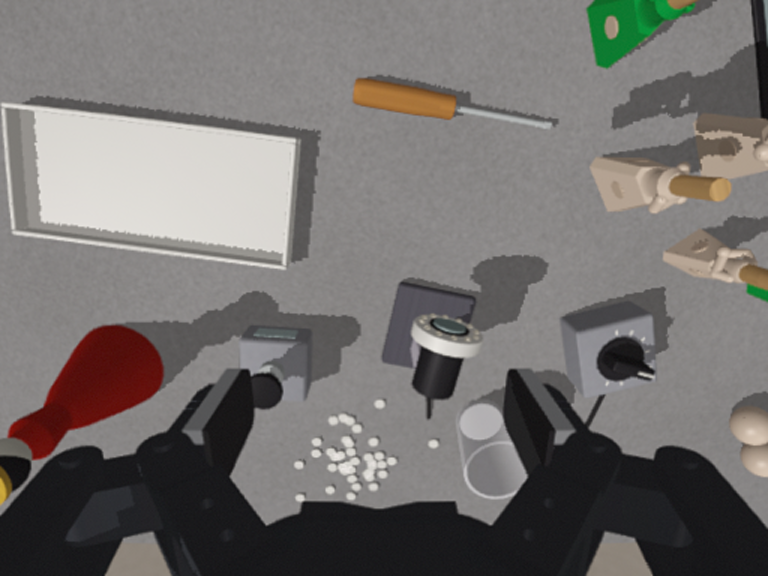

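```bash
python3 - <<'E'
import pickle,cv2
im=pickle.load(open("w5.pkl","rb"))[1]
cv2.imwrite("pics/l5.png",cv2.resize(im[180:280,245:335,::-1],None,fx=6,fy=6,interpolation=cv2.INTER_CUBIC))
im=pickle.load(open("w1.pkl","rb"))[1]
cv2.imwrite("pics/l1.png",cv2.resize(im[150:240,120:210,::-1],None,fx=6,fy=6,interpolation=cv2.INTER_CUBIC))
E
```

```text
(no output)
```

View pics/l5.png

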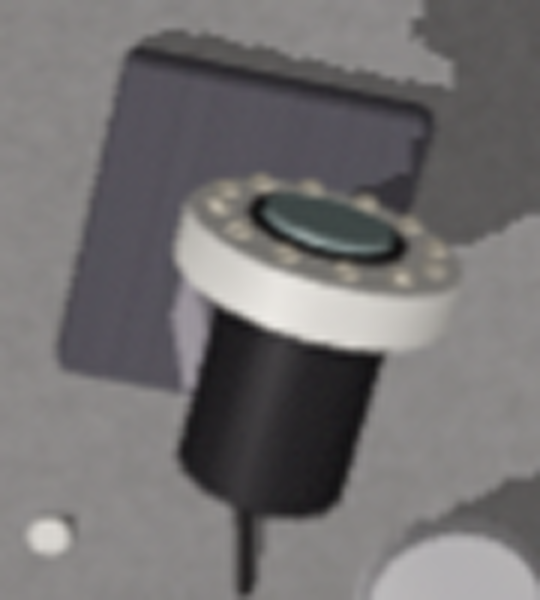

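View pics/l1.png

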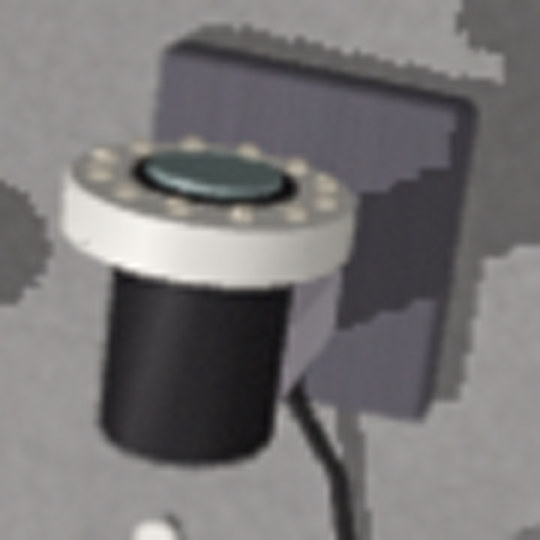

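```bash
cat > lens.py <<'E'
from h import *
import pickle
A=pickle.load(open("w5.pkl","rb"));B=pickle.load(open("w1.pkl","rb"))
def conv(L,r0,c0): return [(r0+y/6-.42,c0+x/6-.42) for x,y in L]
a=conv([(130,62),(430,118)],180,245);b=conv([(165,60),(470,112)],150,120)
for p,q,V in((*a,A),(*b,B)):
    P,Q=onz(p,.01,V[2],V[3]),onz(q,.01,V[2],V[3]);d=(Q-P)[:2];print(P,Q,"len",np.linalg.norm(d),"normal yaw",np.degrees(np.arctan2(d[0]*1,-d[1]*1)), np.degrees(np.arctan2(-d[0],d[1])))
LA=conv([(220,205),(262,183),(312,188),(368,203),(413,225),(438,248),(437,272),(403,277),(346,271),(287,257),(238,231)],180,245)
LB=conv([(102,162),(138,148),(194,146),(250,151),(297,165),(326,184),(330,205),(296,214),(243,213),(178,208),(126,191)],150,120)
ca=conv([(328,226)],180,245)[0];cb=conv([(212,178)],150,120)[0]
print("lens glass tri",tri([(ca,A[2],A[3]),(cb,B[2],B[3])]))
R=[ray(p,A[2],A[3]) for p in LA]+[ray(p,B[2],B[3]) for p in LB]
def f(p,cz=None):
    c=p[:3];n=np.array([np.cos(p[3]),np.sin(p[3]),0]);out=[]
    for o,d in R:
        X=o+d*((c-o)@n)/(d@n);out.append((np.linalg.norm(X-c)-p[4])*1000)
    return np.array(out)
r=least_squares(f,[.57,.017,.1,np.pi,.024],loss="soft_l1");print(r.x[:3],np.degrees(r.x[3]),r.x[4],np.round(r.fun,1))
g=lambda p:np.append(f(np.r_[p[:2],.1,p[2:]]),0)
r=least_squares(g,[.57,.017,np.pi,.024],loss="soft_l1");print(r.x[:2],np.degrees(r.x[2]),r.x[3])
E
python3 lens.py
```

```text
[ 0.56067159 -0.02608257  0.01      ] [0.57702417 0.05856246 0.01      ] len 0.0862101453189695 normal yaw 169.06572571114623 -10.934274288853771
[ 0.56292684 -0.02675179  0.01      ] [0.57786588 0.05913555 0.01      ] len 0.0871768851027991 normal yaw 170.13282428872773 -9.867175711272287
lens glass tri (array([0.57358028, 0.01530934, 0.10132252]), [[0.3, -0.1], [-0.3, 0.1]])
[0.57480504 0.01626722 0.09864272] 168.66079348994927 0.02640964211241285 [-0.4  0.4  0.2  0.5  0.1 -0.2  0.7 -0.6 -1.4  0.4  0.1  0.4 -0.1 -0.7
  0.5 -0.8 -1.5  1.   0.6 -1.4  0.7  0.1]
[0.57438651 0.01633399] 168.6977946823825 0.026283719673012223
```

```bash
python3 - <<'E'
from h import *
import pickle
A=pickle.load(open("w5.pkl","rb"))
P=[onz((y/1.5-.17,x/1.5-.17),.025,A[2],A[3])[:2] for x,y in[(2,103),(299,139),(286,268),(12,233)]]
print(np.round(P,4),"ctr",np.mean(P,0),[np.linalg.norm(P[i]-P[i-1]).round(4) for i in range(4)])
d=P[1]-P[0];print("tray y dir",np.degrees(np.arctan2(d[1],d[0])));d=P[2]-P[3];print(np.degrees(np.arctan2(d[1],d[0])))
go(.46,.27,.30,180)
E
```

```text
[[ 0.3668 -0.4251]
 [ 0.407  -0.1276]
 [ 0.5373 -0.148 ]
 [ 0.4976 -0.4443]] ctr [ 0.45217766 -0.28624604] [np.float64(0.1322), np.float64(0.3002), np.float64(0.1319), np.float64(0.299)]
tray y dir 82.31162642515493
82.37472048341463
row [40.0, 320.1, 30.3] spin 0.0 dist 324 cur yaw -180.0 q6 now -109.2 pred q6 300.4 t 11.9
```

>>> move_arm:
  moves:
    - [40, 350, 30, 0]
    - [40, 350, 30, 0]
    - [40, 350, 30, 0]
    - [40, 350, 30, 0]
    - [40, 350, 30, 0]
    - [40, 350, 30, 0]
    - [40, 350, 30, 0]
    - [40, 350, 30, 0]
    - [40, 350, 30, 0]

```text
time_s: 12.8
position: [0.4596, 0.3009, 0.3]
tool_rot: [[-1.0, -0.003, -0.001], [-0.003, 1.0, -0.0], [0.001, -0.0, -1.0]]
ft_force: [0.4, -1.2, -0.2]
grip_width: 0.0854
```

```bash
python3 det.py w6.pkl; python3 - <<'E'
from h import *
import pickle
s,im,E_,cal,D=pickle.load(open("w6.pkl","rb"));print(s["position"])
cv2.imwrite("pics/w6.png",cv2.resize(im[:,:,::-1],None,fx=1.5,fy=1.5,interpolation=cv2.INTER_CUBIC))
V=[pickle.load(open(f"w{i}.pkl","rb")) for i in (1,2,5,6)]
T=dict(tall=(.406,.316),middle=(.445,.21),short=(.527,.30))
for k,c in T.items():
  for n in(k+x for x in("_mid","_front","_left","_right")):
    z={'t':.0375,'m':.0326,'s':.0278}[k[0]] if 'mid' not in n else .0
    z=z or {'t':.0825,'m':.075,'s':.0675}[k[0]]
    o=[]
    for v in V:
        for cf,p in v[4][n]:
            if cf>.5 and np.hypot(*(onz(p,z,v[2],v[3])[:2]-c))<.035: o.append((p,v[2],v[3]));break
    if len(o)>1:
        X,r=tri(o);print(n,len(o),X.round(4),np.abs(r).max())
E
```

```text
tall_mid [(0.91, [124.8, 262.3], [0.407, 0.313])]
middle_mid [(0.89, [29.3, 148.5], [0.3, 0.181]), (0.84, [155.4, 180.5], [0.446, 0.209]), (0.57, [152.8, 193.8], [0.443, 0.227])]
short_mid [(0.79, [211.8, 252.9], [0.526, 0.302]), (0.25, [277.2, 193.8], [0.631, 0.214])]
tall_front [(0.74, [154.6, 198.0], [0.452, 0.225]), (0.56, [125.1, 248.8], [0.411, 0.296])]
tall_left [(0.67, [131.2, 276.7], [0.419, 0.335]), (0.56, [155.2, 180.3], [0.452, 0.2])]
tall_right [(0.56, [106.1, 263.9], [0.386, 0.317])]
middle_front [(0.82, [218.3, 321.1], [0.549, 0.407]), (0.69, [25.1, 162.5], [0.285, 0.186]), (0.67, [154.0, 196.6], [0.452, 0.222]), (0.28, [121.8, 247.7], [0.407, 0.295])]
middle_left [(0.74, [235.9, 325.5], [0.579, 0.416]), (0.59, [46.1, 147.1], [0.31, 0.164]), (0.57, [136.2, 185.0], [0.426, 0.207]), (0.25, [155.0, 196.6], [0.453, 0.222])]
middle_right [(0.89, [225.5, 341.7], [0.561, 0.44]), (0.83, [48.1, 174.5], [0.313, 0.2]), (0.72, [155.7, 177.4], [0.454, 0.194])]
short_front [(0.78, [196.0, 243.1], [0.515, 0.288]), (0.55, [118.9, 263.5], [0.403, 0.317]), (0.22, [153.5, 195.4], [0.452,
[... 391 characters left out ...]
, [0.423, 0.219]), (0.24, [125.6, 248.7], [0.409, 0.297])]
plunger_top []
tray [(0.23, [153.6, 196.5], [0.456, 0.216])]
cup []
awl [(0.96, [102.4, 69.3], [0.379, 0.028])]
figurine []
[0.45962584 0.30086611 0.2999524 ]
tall_mid 2 [0.4067 0.3128 0.0838] 0.6
tall_front 4 [0.4122 0.2964 0.0405] 1.4
tall_left 4 [0.42   0.3348 0.0359] 1.7
tall_right 3 [0.386  0.3171 0.0408] 1.2
middle_mid 4 [0.446  0.2103 0.0755] 1.7
middle_front 4 [0.4523 0.2219 0.0326] 1.5
middle_left 4 [0.4264 0.208  0.0349] 1.5
middle_right 3 [0.4531 0.1926 0.0303] 2.1
short_mid 4 [0.5252 0.3016 0.0646] 1.7
short_front 4 [0.5148 0.291  0.0303] 2.1
short_left 4 [0.5393 0.2965 0.0277] 2.4
short_right 3 [0.5206 0.3188 0.0297] 1.2
```

View pics/w6.png

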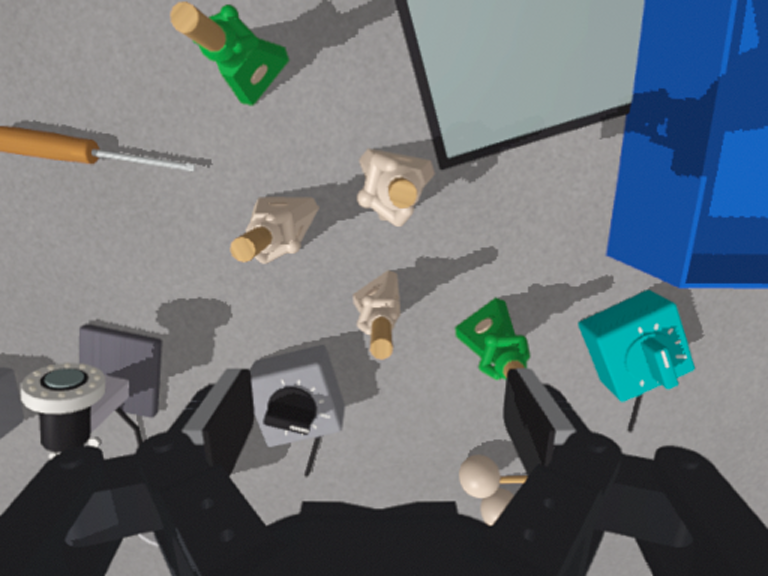

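```bash
cat > fit.py <<'E'
from h import *
import pickle,sys
# fit doll pose from panels+mid: args: name, x0,y0, view pkls
def fitdoll(k,c,files):
    r,zp,zm={'tall':(.021,.0375,.0825),'middle':(.0183,.0326,.075),'short':(.0155,.0278,.0675)}[k]
    V=[pickle.load(open(f,"rb")) for f in files];O=[]
    for v in V:
        for n,a in(("_mid",None),("_front",0),("_left",120),("_right",-120)):
            for cf,p in v[4][k+n]:
                if cf>.3 and np.hypot(*(onz(p,zp if a is not None else zm,v[2],v[3])[:2]-c))<.035: O.append((a,p,v[2],v[3],n));break
    def f(q):
        o=[]
        for a,p,E,cal,_ in O:
            P=np.array([q[0],q[1],zm]) if a is None else np.array([q[0]+r*np.cos(q[2]+np.radians(a)),q[1]+r*np.sin(q[2]+np.radians(a)),zp])
            o+=list(proj(P,E,cal)-p)
        return np.array(o)
    b=min((least_squares(f,[*c,t],loss="soft_l1",f_scale=1.5) for t in np.arange(0,6.3,1.05)),key=lambda z:z.cost)
    print(k,b.x[:2].round(4),"yaw",round((np.degrees(b.x[2])+180)%360-180,1),"n",len(O),"rms",round(float(np.sqrt(np.mean(b.fun**2))),2));return b.x
if __name__=="__main__": fitdoll(sys.argv[1],np.array([float(sys.argv[2]),float(sys.argv[3])]),sys.argv[4:])
E
for a in "tall .406 .316" "middle .445 .21" "short .527 .30"; do python3 fit.py $a w1.pkl w2.pkl w5.pkl w6.pkl;done
python3 - <<'E'
from h import *
import pickle
s,im,E_,cal,D=pickle.load(open("w6.pkl","rb"))
for n,x,y,z in(("tall",403,192,.165),("mid",243,247,.15),("short",380,349,.135)): print(n,onz((y/1.5-.17,x/1.5-.17),z,E_,cal))
go(.4065,.315,.126,22)
E
```

```text
tall [0.406  0.3163] yaw -70.0 n 13 rms 1.39
middle [0.4446 0.2089] yaw 60.7 n 16 rms 1.42
short [0.5253 0.302 ] yaw -137.1 n 15 rms 1.45
tall [0.40490105 0.31629545 0.165     ]
mid [0.44317956 0.20807872 0.15      ]
short [0.52593091 0.30262386 0.135     ]
row [53.5, 15.0, 174.3] spin 2.758 dist 183 cur yaw -180.0 q6 now -69.3 pred q6 465.8 t 13.8
```

```bash
python3 -c "
from h import *
go(.4053,.3163,.30,21)"
```

```text
row [54.7, 16.3, 0.3] spin 2.775 dist 57 cur yaw -180.0 q6 now -69.3 pred q6 467.0 t 13.8
```

>>> move_arm:
  moves:
    - [54.7, 15.5, 0, 0.15]
    - [54.7, 15.5, 0, 0.3]
    - [54.7, 15.5, 0, 0.45]
    - [54.7, 15.5, 0, 0.6]
    - [54.7, 15.5, 0, 0.75]
    - [54.7, 15.5, 0, 0.9]
    - [54.7, 15.5, 0, 1.05]
    - [54.7, 15.5, 0, 1.2]
    - [54.7, 15.5, 0, 1.35]
    - [54.7, 15.5, 0, 1.5]
    - [54.7, 15.5, 0, 1.65]
    - [54.7, 15.5, 0, 1.8]
    - [54.7, 15.5, 0, 1.95]
    - [54.7, 15.5, 0, 2.1]
    - [54.7, 15.5, 0, 2.25]
    - [54.7, 15.5, 0, 2.4]
    - [54.7, 15.5, 0, 2.55]
    - [54.7, 15.5, 0, 2.7]
    - [54.7, 15.5, 40, 2.775]
    - [54.7, 15.5, 70, 2.775]

```text
time_s: 15.8
position: [0.4051, 0.3154, 0.2291]
tool_rot: [[0.934, 0.357, 0.0], [0.357, -0.934, 0.0], [0.0, -0.0, -1.0]]
ft_force: [0.2, 0.1, -0.3]
grip_width: 0.0854
```

```bash
python3 -c "
from h import *
im=env.get_image('wrist');cv2.imwrite('pics/w7.png',im[:,:,::-1])
go(.4053,.3163,.126,21)"
```

```text
row [3.3, -1.0, 98.4] spin -0.0 dist 98 cur yaw 21.0 q6 now 93.7 pred q6 107.0 t 15.85
```

View pics/w7.png

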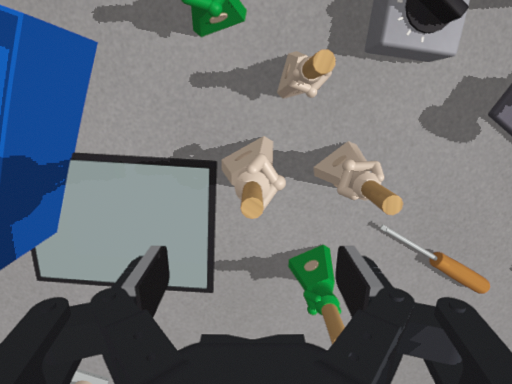

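```bash
python3 -c "
from h import *
s=env.observe();print(s['position']);E,c=ext('wrist',s)
print(proj(np.array([.4053,.3163,.165]),E,c), onz((203,252),.165,E,c))
go(.4053,.3163,.126,21)"
```

```text
[0.40334945 0.31453384 0.22443746]
[208.27429641 250.58154716] [0.40954348 0.3168089  0.165     ]
row [3.3, -1.0, 98.4] spin -0.0 dist 98 cur yaw 21.0 q6 now 93.7 pred q6 107.0 t 15.85
```

>>> move_arm:
  moves:
    - [0, 0, 0, 0]
    - [0, 0, 0, 0]
    - [0, 0, 0, 0]

```text
time_s: 16.15
position: [0.406, 0.3158, 0.2321]
tool_rot: [[0.933, 0.359, 0.003], [0.359, -0.933, 0.001], [0.003, -0.0, -1.0]]
ft_force: [0.6, -0.7, -0.5]
grip_width: 0.0852
```

```bash
python3 -c "
from h import *
s=env.observe();print(s['position']);E,c=ext('wrist',s)
im=env.get_image('wrist');cv2.imwrite('pics/w8.png',cv2.resize(im[150:260,180:320,::-1],None,fx=5,fy=5))
print(proj(np.array([.4053,.3163,.165]),E,c))
go(.4053,.3163,.126,21)"
```

```text
[0.40596923 0.31577594 0.23206368]
[209.27339675 250.98199849]
row [-0.6, -0.7, 105.8] spin 0.0 dist 106 cur yaw 21.0 q6 now 93.6 pred q6 107.0 t 16.2
```

View pics/w8.png

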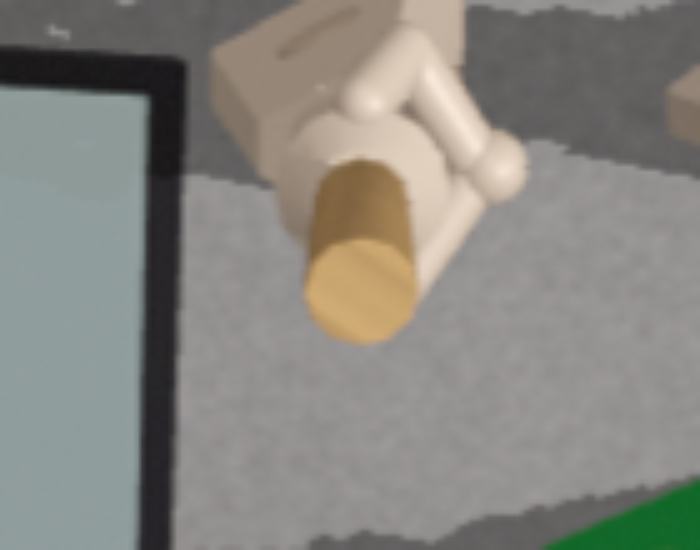

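>>> move_arm:
  moves:
    - [0, -0.5, 40, 0]
    - [0, -0.5, 75, 0]
    - [0, -0.5, 95, 0]
    - [0, -0.5, 103, 0]
    - [0, -0.5, 104, 0]
    - [0, -0.5, 104, 0]
    - [0, -0.5, 104, 0]

```text
time_s: 16.9
position: [0.4058, 0.3162, 0.1276]
tool_rot: [[0.933, 0.359, 0.002], [0.359, -0.933, 0.001], [0.003, -0.0, -1.0]]
ft_force: [-0.2, 0.8, 0.8]
grip_width: 0.0859
```

>>> move_arm:
  moves:
    - [0, 0, 0, 0]
    - [0, 0, 0, 0]
    - [0, 0, 0, 0]
    - [0, 0, 0, 0]
    - [0, 0, 0, 0]
    - [0, 0, 0, 0]
    - [0, 0, 0, 0]
    - [0, 0, 0, 0]
  grip: 1.0
  grip_force: 60

```text
time_s: 17.7
position: [0.4052, 0.3159, 0.1265]
tool_rot: [[0.933, 0.359, 0.0], [0.359, -0.933, 0.0], [0.0, 0.0, -1.0]]
ft_force: [-0.3, -0.8, 2.7]
grip_width: 0.0167
```

```bash
python3 -c "
from h import *
im=env.get_image('wrist');cv2.imwrite('pics/w9.png',im[:,:,::-1])
s=env.observe();print(s['position'],s['ft_force'],s['wrist_torque'],s['grip_width'])
"
```

```text
[0.40525095 0.31590405 0.12650822] [-0.37558548 -0.64380549  3.48425815] [-0.14513625  0.03832086  0.01797743] 0.016663223971467352
```

View pics/w9.png

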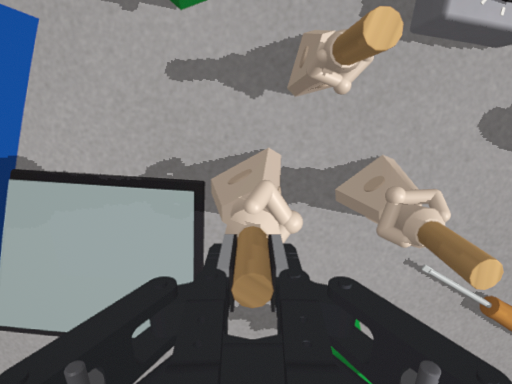

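>>> move_arm:
  moves:
    - [0, 0, -5, 0]
    - [0, 0, -15, 0]
    - [0, 0, -35, 0]
    - [0, 0, -65, 0]
    - [0, 0, -95, 0]
    - [0, 0, -125, 0]
    - [0, 0, -155, 0]
    - [0, 0, -175, 0]
    - [0, 0, -185, 0]
    - [0, 0, -190, 0]
    - [0, 0, -190, 0]

```text
time_s: 18.85
position: [0.405, 0.3159, 0.3161]
tool_rot: [[0.933, 0.359, -0.0], [0.359, -0.933, -0.0], [-0.0, -0.0, -1.0]]
ft_force: [0.6, 0.4, -1.8]
grip_width: 0.0166
```

```bash
python3 -c "
from h import *
im=env.get_image('wrist');cv2.imwrite('pics/w10.png',im[:,:,::-1])
s=env.observe();print(s['position'],s['ft_force'],s['wrist_torque'],s['grip_width'])
go(.5043,.0293,.316,80.2)
"
```

```text
[0.40490172 0.31583296 0.31553527] [-0.39261757  1.14550776 -3.6594972 ] [-0.05007349  0.02387857 -0.01931056] 0.016633710469658804
row [-10.0, 303.1, -0.4] spin -1.033 dist 303 cur yaw 21.0 q6 now 93.7 pred q6 13.1 t 18.9
```

View pics/w10.png

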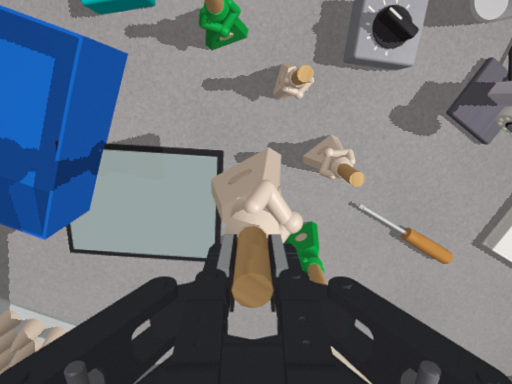

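>>> move_arm:
  moves:
    - [0, 8, 0, -0.03]
    - [-1, 25, 0, -0.09]
    - [-1, 45, 0, -0.16]
    - [-2, 70, 0, -0.24]
    - [-3, 95, 0, -0.33]
    - [-4, 122, 0, -0.42]
    - [-5, 150, 0, -0.51]
    - [-6, 177, 0, -0.6]
    - [-7, 204, 0, -0.7]
    - [-8, 230, 0, -0.79]
    - [-9, 254, 0, -0.87]
    - [-9, 273, 0, -0.94]
    - [-10, 288, 0, -0.99]
    - [-10, 297, 0, -1.02]
    - [-10, 302, 0, -1.033]
    - [-10, 303, 0, -1.033]
    - [-10, 303, 0, -1.033]

```text
time_s: 20.6
position: [0.5043, 0.0297, 0.3159]
tool_rot: [[0.171, 0.985, -0.001], [0.985, -0.171, 0.0], [0.0, -0.001, -1.0]]
ft_force: [-0.3, 0.8, -1.9]
grip_width: 0.0161
```

```bash
python3 -c "
from h import *
go(.5043,.0293,.189,80.2)
"
```

```text
row [-0.5, 0.2, 126.9] spin -0.0 dist 127 cur yaw 80.2 q6 now -0.3 pred q6 13.1 t 20.6
```

>>> move_arm:
  moves:
    - [0, 0, 8, 0]
    - [0, 0, 25, 0]
    - [0, 0, 45, 0]
    - [0, 0, 67, 0]
    - [0, 0, 87, 0]
    - [0, 0, 105, 0]
    - [0, 0, 118, 0]
    - [0, 0, 125, 0]
    - [0, 0, 127, 0]
    - [0, 0, 127, 0]
    - [0, 0, 127, 0]
    - [0, 0, 127, 0]

```text
time_s: 21.8
position: [0.5047, 0.0295, 0.1899]
tool_rot: [[0.17, 0.985, 0.001], [0.985, -0.17, -0.0], [-0.0, 0.001, -1.0]]
ft_force: [-0.1, 0.6, -2.2]
grip_width: 0.0166
```

```bash
cat > chk.py <<'E'
from h import *
import sys
tag=sys.argv[1]; k=sys.argv[2]
s=env.observe();print(s['position'],s['time_s'],s['grip_width'])
for c in("scene","side","wrist"):
    im=env.get_image(c)
    E,cal=ext(c,s)
    o,_=ray((190,250),E,cal)
    r0,c0=[int(v) for v in proj(np.array([.52,.03,.12]),E,cal)]
    h,w=(70,90) if c!="wrist" else (120,160)
    r1,c1=max(r0-h,0),max(c0-w,0);cr=im[r1:r0+h,c1:c0+w]
    cv2.imwrite(f"pics/{tag}_{c}.png",cv2.resize(cr[:,:,::-1],None,fx=4 if c!="wrist" else 2,fy=4 if c!="wrist" else 2,interpolation=cv2.INTER_CUBIC))
    for n in (k+"_front",k+"_left",k+"_right",k+"_mid"):
        print(c,n,[(round(d["conf"],2),np.round(d["point"],1).tolist()) for d in env.tip_of(c,n)[:3]])
E
python3 chk.py t1 tall
```

```text
[0.50469755 0.02946349 0.18988259] 21.8 0.01656804466647132
scene tall_front [(0.87, [179.9, 235.6])]
scene tall_left [(0.8, [172.5, 240.9]), (0.61, [180.1, 234.1])]
scene tall_right [(0.72, [166.3, 230.6])]
scene tall_mid [(0.94, [162.7, 236.5])]
side tall_front [(0.8, [177.2, 272.9])]
side tall_left [(0.77, [184.5, 276.3])]
side tall_right [(0.83, [179.5, 282.9])]
side tall_mid [(0.63, [172.6, 277.3]), (0.39, [186.4, 274.6]), (0.34, [177.2, 229.2])]
wrist tall_front [(0.79, [194.3, 276.2])]
wrist tall_left [(0.59, [175.8, 240.2]), (0.51, [192.9, 147.6])]
wrist tall_right []
wrist tall_mid [(0.91, [216.9, 249.8])]
```

View pics/t1_side.png

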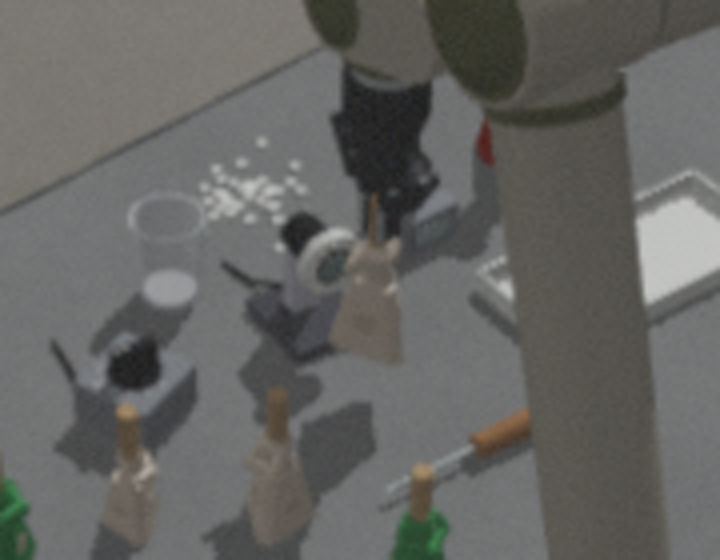

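View pics/t1_scene.png

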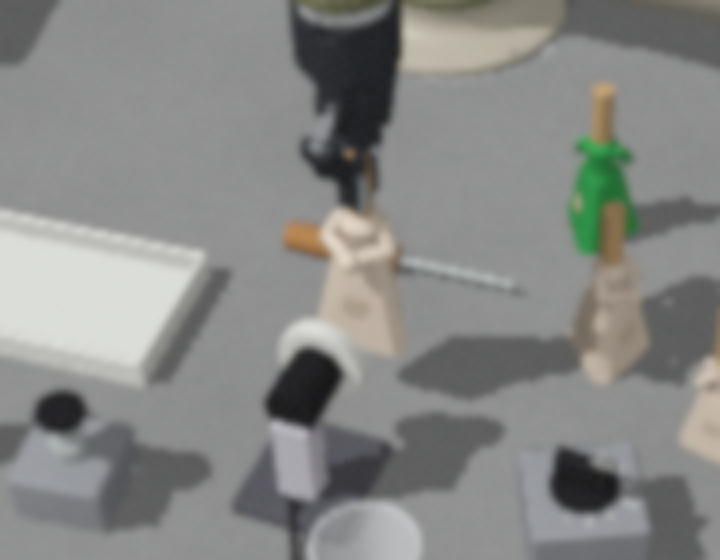

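View pics/t1_wrist.png

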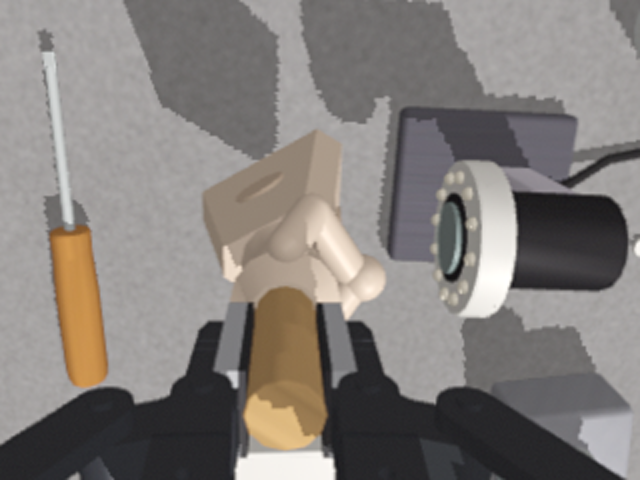

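```bash
cat > edge.py <<'E'
from h import *
E
python3 - <<'E'
from h import *
s=env.observe();im=env.get_image("wrist");cv2.imwrite("pics/t1w.png",cv2.resize(im[90:260,160:300,::-1],None,fx=4.5,fy=4.5,interpolation=cv2.INTER_CUBIC))
np.savez("t1.npz",im=im,pos=s["position"],R=s["tool_rot"]);print(s["position"])
E
```

```text
[0.50444689 0.02948296 0.18932301]
```

View pics/t1w.png

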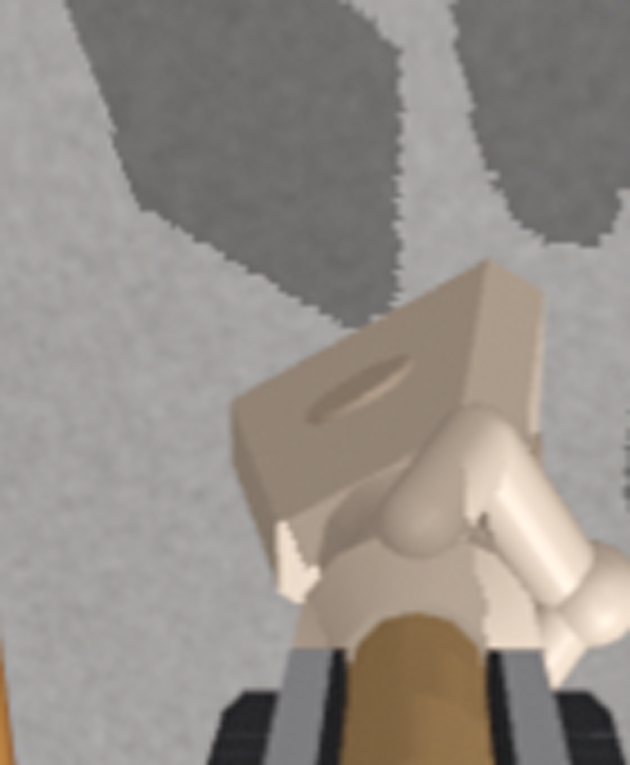

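```bash
python3 - <<'E'
from h import *
d=np.load("t1.npz");st=dict(position=d["pos"],tool_rot=d["R"]);E,c=ext("wrist",st)
px=lambda x,y:(90+y/4.5-.4,160+x/4.5-.4)
for zf in(.060,.063,.066):
    P=[onz(px(*p),zf,E,c)[:2] for p in((232,402),(490,262),(545,293))]
    e=P[0]-P[1];n=np.degrees(np.arctan2(*( np.array([-e[1],e[0]])[::-1])));mid=(P[0]+P[1])/2
    u=np.array([np.cos(np.radians(n)),np.sin(np.radians(n))])
    print(zf,"normal",n%360,(n+180)%360,"len",np.linalg.norm(e),"mid",mid, "radial",(mid-d["pos"][:2])@u, "corner r",[np.linalg.norm(p-d["pos"][:2]).round(4) for p in P])
    ang=[np.degrees(np.arctan2(*(p-d["pos"][:2])[::-1])).round(1) for p in P];print(ang)
m=onz(px(360,388),.1,E,c);v=m[:2]-d["pos"][:2];print(m,np.degrees(np.arctan2(v[1],v[0])),np.linalg.norm(v))
E
```

```text
0.06 normal 288.9377026088863 108.93770260888633 len 0.0626514631670267 mid [0.49687373 0.05349785] radial -0.025172799103878707 corner r [np.float64(0.0397), np.float64(0.0407), np.float64(0.0415)]
[np.float64(159.6), np.float64(57.2), np.float64(38.5)]
0.063 normal 288.9377026088863 108.93770260888633 len 0.061959341054826846 mid [0.49710621 0.05405999] radial -0.025629071841084303 corner r [np.float64(0.0394), np.float64(0.041), np.float64(0.0416)]
[np.float64(158.4), np.float64(57.6), np.float64(39.3)]
0.066 normal 288.9377026088863 108.93770260888631 len 0.061267218942626996 mid [0.49733868 0.05462214] radial -0.02608534457828993 corner r [np.float64(0.0392), np.float64(0.0413), np.float64(0.0418)]
[np.float64(157.2), np.float64(58.1), np.float64(40.0)]
[0.49832747 0.05094317 0.1       ] 105.91560715784527 0.022315644727569615
```

>>> move_arm:
  moves:
    - [0, 0, 0, 0]
    - [0, 0, 0, 0]
    - [0, 0, 0, 0]
    - [0, 0, 0, 0]
    - [0, 0, 0, 0]
    - [0, 0, 0, 0]
    - [0, 0, 0, 0]
    - [0, 0, 0, 0]
    - [0, 0, 0, 0]
    - [0, 0, 0, 0]
    - [0, 0, 0, 0]
    - [0, 0, 0, 0]
    - [0, 0, 0, 0]
    - [0, 0, 0, 0]
    - [0, 0, 0, 0]

```text
time_s: 24.1
position: [0.5045, 0.0295, 0.1893]
tool_rot: [[0.17, 0.985, -0.0], [0.985, -0.17, -0.0], [-0.0, -0.0, -1.0]]
ft_force: [0.5, -0.6, -2.1]
grip_width: 0.0166
```

>>> move_arm:
  moves:
    - [0, 0, 0, 0.05]
    - [0, 0, 0, 0.15]
    - [0, 0, 0, 0.28]
    - [0, 0, 0, 0.42]
    - [0, 0, 0, 0.56]
    - [0, 0, 0, 0.7]
    - [0, 0, 0, 0.84]
    - [0, 0, 0, 0.98]
    - [0, 0, 0, 1.12]
    - [0, 0, 0, 1.26]
    - [0, 0, 0, 1.4]
    - [0, 0, 0, 1.54]
    - [0, 0, 0, 1.68]
    - [0, 0, 0, 1.82]
    - [0, 0, 0, 1.94]
    - [0, 0, 0, 2.03]
    - [0, 0, 0, 2.08]
    - [0, 0, 0, 2.094]
    - [0, 0, 0, 2.094]

```text
time_s: 26.0
position: [0.5045, 0.0295, 0.1893]
tool_rot: [[0.769, -0.639, -0.0], [-0.639, -0.769, -0.0], [-0.0, 0.0, -1.0]]
ft_force: [-0.3, 0.1, -2.5]
grip_width: 0.0168
```

>>> move_arm:
  moves:
    - [0, 0, 0, 0]
    - [0, 0, 0, 0]
    - [0, 0, 0, 0]
    - [0, 0, 0, 0]
    - [0, 0, 0, 0]
    - [0, 0, 0, 0]
    - [0, 0, 0, 0]
    - [0, 0, 0, 0]
    - [0, 0, 0, 0]
    - [0, 0, 0, 0]
    - [0, 0, 0, 0]
    - [0, 0, 0, 0]
    - [0, 0, 0, 0]
    - [0, 0, 0, 0]
    - [0, 0, 0, 0]
    - [0, 0, 0, 0]
    - [0, 0, 0, 0]

```text
time_s: 27.7
position: [0.5045, 0.0295, 0.1893]
tool_rot: [[0.769, -0.64, 0.0], [-0.64, -0.769, -0.0], [0.0, 0.0, -1.0]]
ft_force: [-0.2, 0.5, -2.2]
grip_width: 0.0166
```

```bash
python3 - <<'E'
from h import *
s=env.observe();im=env.get_image("wrist");cv2.imwrite("pics/t2w.png",im[:,:,::-1]);print(s["position"],s["time_s"],s["q"][5])
go(.5043,.0293,.189,-39.8)
E
```

```text
[0.50446404 0.02947009 0.18932223] 27.7 119.6742591958203
row [0.0, 0.2, 0.3] spin 0.0 dist 0 cur yaw -39.8 q6 now 119.7 pred q6 133.1 t 27.75
```

View pics/t2w.png

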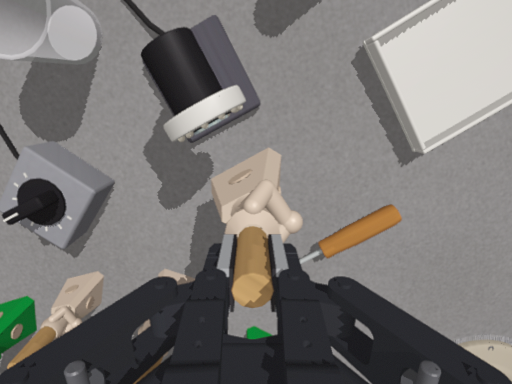

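>>> move_arm:
  moves:
    - [0, 0, 0, -0.05]
    - [0, 0, 0, -0.15]
    - [0, 0, 0, -0.28]
    - [0, 0, 0, -0.42]
    - [0, 0, 0, -0.56]
    - [0, 0, 0, -0.7]
    - [0, 0, 0, -0.84]
    - [0, 0, 0, -0.98]
    - [0, 0, 0, -1.12]
    - [0, 0, 0, -1.26]
    - [0, 0, 0, -1.4]
    - [0, 0, 0, -1.54]
    - [0, 0, 0, -1.68]
    - [0, 0, 0, -1.82]
    - [0, 0, 0, -1.96]
    - [0, 0, 0, -2.094]

```text
time_s: 29.35
position: [0.5045, 0.0295, 0.1893]
tool_rot: [[0.165, 0.986, -0.0], [0.986, -0.165, 0.0], [0.0, -0.0, -1.0]]
ft_force: [0.2, 0.5, -1.6]
grip_width: 0.0167
```

>>> move_arm:
  moves:
    - [0, 0, 0, -0.14]
    - [0, 0, 0, -0.28]
    - [0, 0, 0, -0.42]
    - [0, 0, 0, -0.56]
    - [0, 0, 0, -0.7]
    - [0, 0, 0, -0.84]
    - [0, 0, 0, -0.98]
    - [0, 0, 0, -1.12]
    - [0, 0, 0, -1.26]
    - [0, 0, 0, -1.4]
    - [0, 0, 0, -1.54]
    - [0, 0, 0, -1.68]
    - [0, 0, 0, -1.82]
    - [0, 0, 0, -1.94]
    - [0, 0, 0, -2.03]
    - [0, 0, 0, -2.08]
    - [0, 0, 0, -2.094]
    - [0, 0, 0, -2.094]

```text
time_s: 31.15
position: [0.5045, 0.0295, 0.1893]
tool_rot: [[-0.939, -0.344, -0.0], [-0.344, 0.939, -0.0], [0.0, -0.0, -1.0]]
ft_force: [-0.3, -0.2, -2.6]
grip_width: 0.0164
```

>>> move_arm:
  moves:
    - [0, 0, 0, 0]
    - [0, 0, 0, 0]
    - [0, 0, 0, 0]
    - [0, 0, 0, 0]
    - [0, 0, 0, 0]
    - [0, 0, 0, 0]
    - [0, 0, 0, 0]
    - [0, 0, 0, 0]
    - [0, 0, 0, 0]
    - [0, 0, 0, 0]
    - [0, 0, 0, 0]
    - [0, 0, 0, 0]
    - [0, 0, 0, 0]
    - [0, 0, 0, 0]
    - [0, 0, 0, 0]
    - [0, 0, 0, 0]
    - [0, 0, 0, 0]

```text
time_s: 32.85
position: [0.5045, 0.0295, 0.1893]
tool_rot: [[-0.939, -0.345, 0.0], [-0.345, 0.939, 0.0], [-0.0, 0.0, -1.0]]
ft_force: [-0.6, 0.6, -1.8]
grip_width: 0.0168
```

```bash
python3 - <<'E'
from h import *
s=env.observe();im=env.get_image("wrist");cv2.imwrite("pics/t3w.png",im[:,:,::-1]);print(s["position"],s["time_s"],s["q"][5])
go(.5043,.0293,.189,-159.8)
E
```

```text
[0.50446202 0.02949847 0.18931305] 32.85 -120.28326083017802
row [0.2, -0.1, 0.3] spin -0.0 dist 0 cur yaw -159.8 q6 now -120.3 pred q6 253.1 t 32.9
```

View pics/t3w.png

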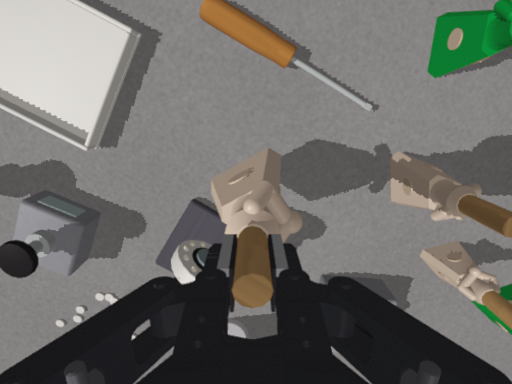

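```bash
python3 - <<'E'
from h import *
go(.440,-.375,.235,82.3)
E
```

```text
row [200.0, -357.4, -45.7] spin 2.057 dist 412 cur yaw -159.8 q6 now -120.3 pred q6 327.3 t 32.9
```

>>> move_arm:
  moves:
    - [0, 0, -8, 0]
    - [0, 0, -24, 0]
    - [3, -6, -40, 0.05]
    - [12, -21, -46, 0.15]
    - [24, -43, -46, 0.28]
    - [38, -68, -46, 0.42]
    - [53, -95, -46, 0.56]
    - [68, -122, -46, 0.7]
    - [83, -149, -46, 0.84]
    - [98, -176, -46, 0.98]
    - [113, -202, -46, 1.12]
    - [128, -229, -46, 1.26]
    - [143, -256, -46, 1.4]
    - [157, -281, -46, 1.54]
    - [170, -304, -46, 1.68]
    - [181, -324, -46, 1.82]
    - [190, -340, -46, 1.94]
    - [196, -351, -46, 2.02]
    - [199, -356, -46, 2.05]
    - [200, -357, -46, 2.057]

```text
time_s: 34.9
position: [0.4398, -0.3749, 0.2355]
tool_rot: [[0.134, 0.991, 0.0], [0.991, -0.134, -0.0], [-0.0, 0.0, -1.0]]
ft_force: [-0.1, 0.1, -2.4]
grip_width: 0.0166
```

>>> move_arm:
  moves:
    - [0, 0, 0, 0]
    - [0, 0, 8, 0]
    - [0, 0, 24, 0]
    - [0, 0, 42, 0]
    - [0, 0, 60, 0]
    - [0, 0, 74, 0]
    - [0, 0, 84, 0]
    - [0, 0, 88, 0]
    - [0, 0, 88, 0]
    - [0, 0, 88, 0]

```text
time_s: 35.9
position: [0.4401, -0.3748, 0.1479]
tool_rot: [[0.133, 0.991, 0.001], [0.991, -0.133, -0.001], [-0.001, 0.001, -1.0]]
ft_force: [0.4, 0.1, -3.3]
grip_width: 0.0166
```

```bash
python3 - <<'E'
from h import *
s=env.observe();im=env.get_image("wrist");cv2.imwrite("pics/t4w.png",im[:,:,::-1]);print(s["position"],s["time_s"],s["q"],s["ft_force"])
go(.440,-.375,.1325,82.3)
im=env.get_image("scene");cv2.imwrite("pics/t4s.png",cv2.resize(im[90:270,50:290,::-1],None,fx=3,fy=3,interpolation=cv2.INTER_CUBIC))
E
```

```text
[ 0.44011978 -0.37475329  0.14792635] 35.9 [-5.21420655e+01  2.86097632e+01  7.74814004e+01  3.89991736e-04
  7.38441132e+01 -4.44805070e+01] [ 0.37110935  0.11728142 -3.27979873]
row [-0.2, -0.1, 15.5] spin 0.001 dist 16 cur yaw 82.3 q6 now -44.5 pred q6 -32.7 t 35.95
```

View pics/t4w.png

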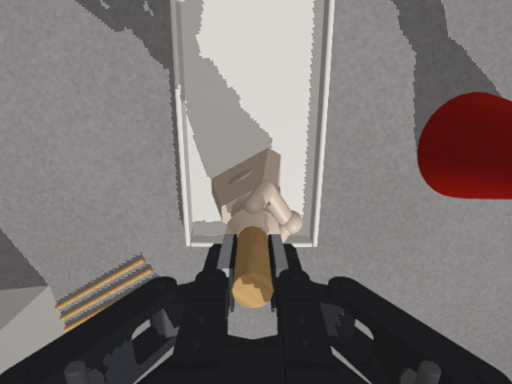

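View pics/t4s.png

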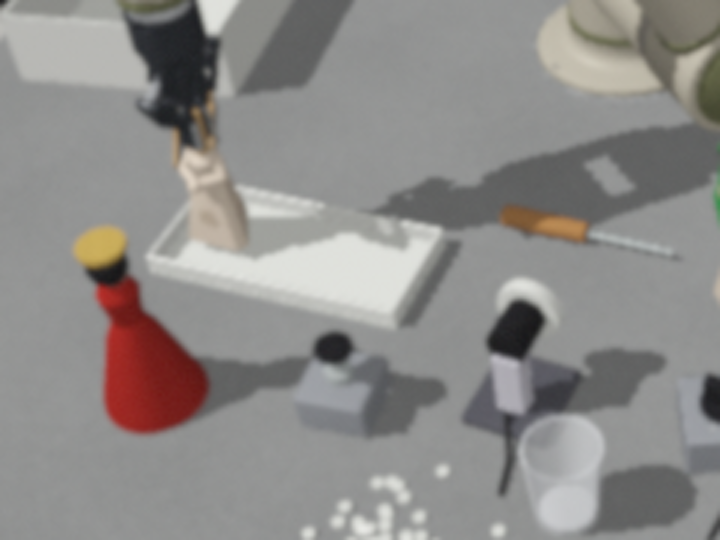

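>>> move_arm:
  moves:
    - [0, 0, 4, 0]
    - [0, 0, 9, 0]
    - [0, 0, 13, 0]
    - [0, 0, 15, 0]
    - [0, 0, 15, 0]
    - [0, 0, 15, 0]
    - [0, 0, 15, 0]

```text
time_s: 36.7
position: [0.4399, -0.3747, 0.1325]
tool_rot: [[0.134, 0.991, 0.0], [0.991, -0.134, -0.0], [-0.0, 0.0, -1.0]]
ft_force: [0.3, -0.3, -2.7]
grip_width: 0.017
```

>>> move_arm:
  moves:
    - [0, 0, 0.5, 0]
    - [0, 0, 1, 0]
    - [0, 0, 1.5, 0]
    - [0, 0, 1.5, 0]

```text
time_s: 37.1
position: [0.44, -0.3747, 0.1315]
tool_rot: [[0.134, 0.991, 0.001], [0.991, -0.134, -0.001], [-0.001, 0.001, -1.0]]
ft_force: [-1.3, 1.1, 5.6]
grip_width: 0.0164
```

Foot contact felt; release.

>>> move_arm:
  moves:
    - [0, 0, 0, 0]
    - [0, 0, 0, 0]
    - [0, 0, 0, 0]
    - [0, 0, 0, 0]
    - [0, 0, 0, 0]
    - [0, 0, 0, 0]
    - [0, 0, 0, 0]
  grip: 0

```text
time_s: 37.8
position: [0.4399, -0.3746, 0.1308]
tool_rot: [[0.134, 0.991, 0.0], [0.991, -0.134, -0.0], [-0.0, 0.0, -1.0]]
ft_force: [0.3, 0.1, 0.8]
grip_width: 0.0853
```

>>> move_arm:
  moves:
    - [0, 0, -10, 0]
    - [0, 0, -35, 0]
    - [0, 0, -75, 0]
    - [0, 0, -120, 0]
    - [0, 0, -160, 0]
    - [0, 0, -170, 0]
    - [0, 0, -170, 0]

```text
time_s: 38.5
position: [0.4401, -0.3748, 0.3027]
tool_rot: [[0.134, 0.991, 0.002], [0.991, -0.134, -0.003], [-0.003, 0.003, -1.0]]
ft_force: [-0.6, -0.2, -0.6]
grip_width: 0.0857
```

```bash
python3 - <<'E'
from h import *
s=env.observe();im=env.get_image("wrist");cv2.imwrite("pics/t5w.png",im[:,:,::-1]);print(s["position"],s["time_s"],s["ft_force"])
go(.48,.20,.30,180)
E
```

```text
[ 0.44006021 -0.37477794  0.30271449] 38.5 [-0.63975573 -0.16815435 -0.62453424]
row [574.7, -36.9, 0.7] spin -1.705 dist 576 cur yaw 82.3 q6 now -44.5 pred q6 -67.4 t 38.55
```

View pics/t5w.png

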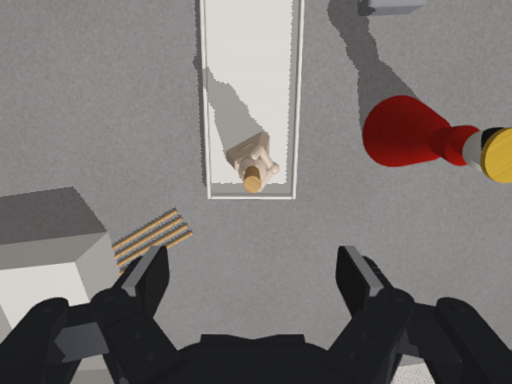

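```bash
python3 - <<'E'
from h import *
go(.4446,.2089,.27,152)
E
```

```text
row [578.7, -73.1, 30.7] spin -1.216 dist 584 cur yaw 82.3 q6 now -44.5 pred q6 -36.8 t 38.55
```

>>> move_arm:
  moves:
    - [15, -2, 0, -0.05]
    - [50, -6, 0, -0.15]
    - [95, -12, 0, -0.25]
    - [140, -17, 0, -0.35]
    - [185, -23, 0, -0.45]
    - [230, -29, 0, -0.55]
    - [275, -34, 0, -0.65]
    - [320, -40, 0, -0.75]
    - [365, -46, 0, -0.85]
    - [410, -51, 0, -0.95]
    - [455, -57, 0, -1.05]
    - [500, -63, 5, -1.12]
    - [540, -68, 15, -1.17]
    - [565, -71, 25, -1.2]
    - [577, -73, 30, -1.216]
    - [579, -73, 31, -1.216]
    - [579, -73, 31, -1.216]
    - [579, -73, 31, -1.216]

```text
time_s: 40.35
position: [0.4452, 0.2079, 0.2701]
tool_rot: [[-0.882, 0.471, 0.0], [0.471, 0.882, -0.0], [-0.0, -0.0, -1.0]]
ft_force: [0.2, -0.6, -0.5]
grip_width: 0.0856
```

```bash
python3 det.py m1.pkl >/dev/null; python3 fit.py middle .4446 .2089 m1.pkl; python3 fit.py short .525 .302 m1.pkl;python3 - <<'E'
from h import *
import pickle
s,im,E_,cal,D=pickle.load(open("m1.pkl","rb"));print(s["position"])
cv2.imwrite("pics/m1.png",cv2.resize(im[:,:,::-1],None,fx=1.5,fy=1.5,interpolation=cv2.INTER_CUBIC))
print(proj(np.array([.4446,.2089,.15]),E_,cal)*1.5)
go(.4446,.2089,.111,152)
E
```

```text
middle [0.4473 0.21  ] yaw 57.8 n 4 rms 1.91
short [0.5236 0.3024] yaw -136.8 n 4 rms 1.67
[0.44518336 0.20790674 0.27005322]
[280.82442984 378.24540054]
row [0.2, -0.2, 158.8] spin -0.0 dist 159 cur yaw 152.0 q6 now -50.7 pred q6 -36.8 t 41.35
```

View pics/m1.png

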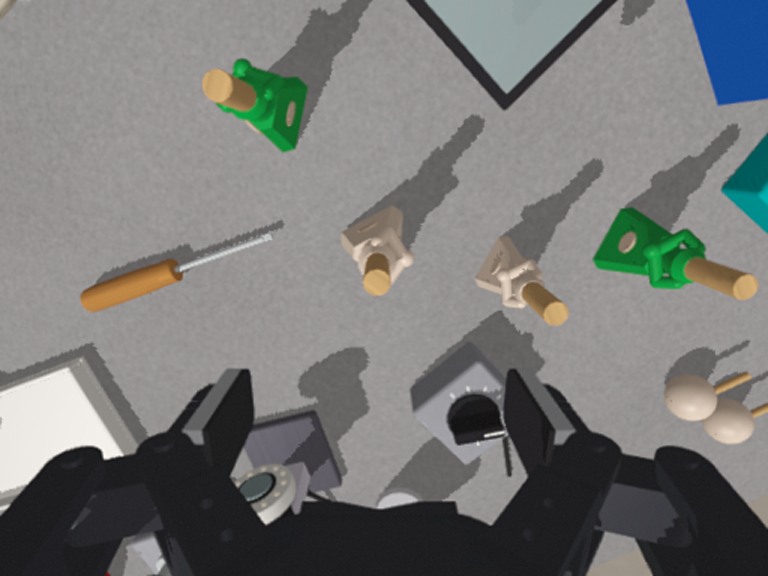

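>>> move_arm:
  moves:
    - [0, 0, 20, 0]
    - [0, 0, 60, 0]
    - [0, 0, 100, 0]
    - [0, 0, 135, 0]
    - [0, 0, 152, 0]
    - [0, 0, 158, 0]
    - [0, 0, 158, 0]
    - [0, 0, 158, 0]
    - [0, 0, 158, 0]

```text
time_s: 42.25
position: [0.4455, 0.2091, 0.1129]
tool_rot: [[-0.883, 0.47, 0.002], [0.47, 0.883, 0.0], [-0.002, 0.001, -1.0]]
ft_force: [-0.7, 0.2, 0.2]
grip_width: 0.0856
```

>>> move_arm:
  moves:
    - [0, 0, 0, 0]
    - [0, 0, 0, 0]
    - [0, 0, 0, 0]
    - [0, 0, 0, 0]
    - [0, 0, 0, 0]
    - [0, 0, 0, 0]
    - [0, 0, 0, 0]
    - [0, 0, 0, 0]
    - [0, 0, 0, 0]
  grip: 1.0
  grip_force: 60

```text
time_s: 43.15
position: [0.4449, 0.2089, 0.1119]
tool_rot: [[-0.883, 0.47, -0.0], [0.47, 0.883, -0.0], [-0.0, -0.0, -1.0]]
ft_force: [-1.5, -1.7, 2.8]
grip_width: 0.0165
```

```bash
python3 - <<'E'
from h import *
s=env.observe();im=env.get_image("wrist");cv2.imwrite("pics/m2.png",im[:,:,::-1]);print(s["position"],s["time_s"],s["ft_force"])
E
```

```text
[0.44486411 0.20885805 0.11188097] 43.15 [-1.45899016 -1.69957635  2.75191775]
```

View pics/m2.png

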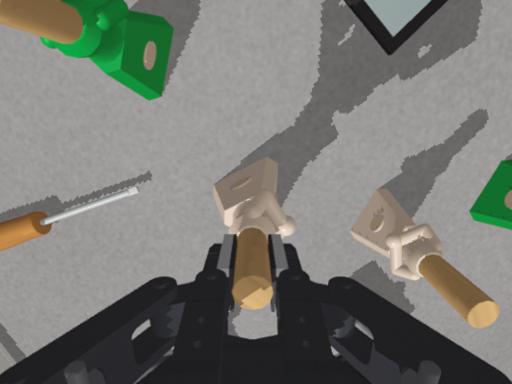

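```bash
cat > crop.py <<'E'
from h import *
import sys
s=env.observe();im=env.get_image("wrist");t=sys.argv[1]
cv2.imwrite(f"pics/{t}.png",cv2.resize(im[110:260,170:320,::-1],None,fx=5,fy=5,interpolation=cv2.INTER_CUBIC))
np.savez(t+".npz",im=im,position=s["position"],tool_rot=s["tool_rot"]);print(s["position"])
E
cat > edge.py <<'E'
from h import *
def edge(t,a,b,m,zf,zm):
    d=np.load(t+".npz");E,c=ext("wrist",d);px=lambda x,y:(110+y/5-.4,170+x/5-.4)
    P=[onz(px(*p),zf,E,c)[:2] for p in(a,b)];e=P[0]-P[1];n=np.arctan2(-e[0],e[1]);p=d["position"][:2]
    mid=sum(P)/2-p;u=np.array([np.cos(n),np.sin(n)])
    if u@mid<0:n+=np.pi
    ang=[np.degrees(np.arctan2(*(q-p)[::-1])) for q in P]
    v=onz(px(*m),zm,E,c)[:2]-p
    R=d["tool_rot"];ty=np.degrees(np.arctan2(R[1,0],R[0,0]));w=lambda x:(x+180)%360-180
    print("edge normal",w(np.degrees(n)),"bisector",w((ang[0]+(ang[1]-ang[0]+180)%360/2-90) if 0 else np.degrees(np.arctan2(*(sum((q-p)/np.linalg.norm(q-p) for q in P))[::-1]))),"medallion",w(np.degrees(np.arctan2(*v[::-1]))),"r",np.linalg.norm(v),"corner r",[np.linalg.norm(q-p).round(4) for q in P],"tool yaw",ty)
E
python3 crop.py m2c
```

```text
[0.44486532 0.20886129 0.11188192]
```

View pics/m2c.png

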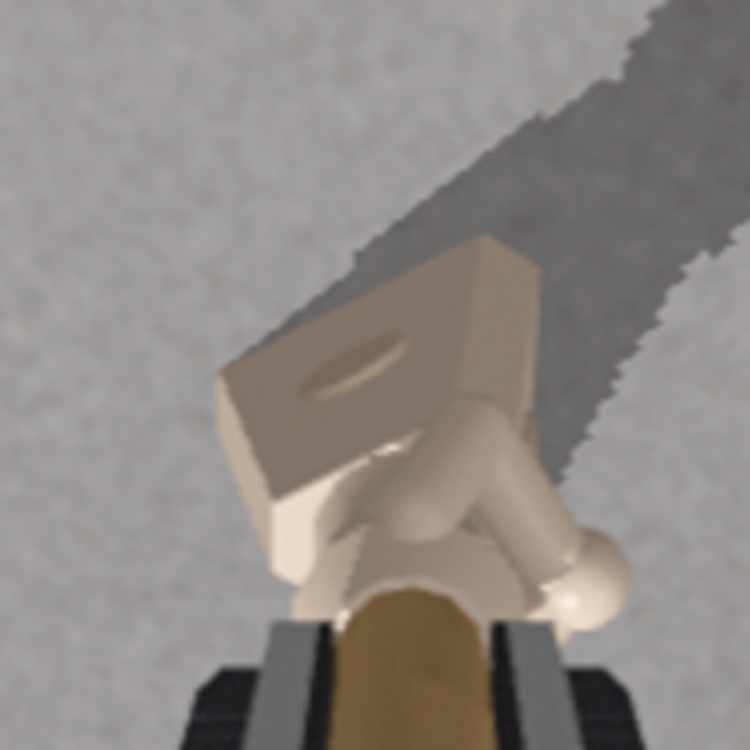

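```bash
python3 -c "
from edge import *
edge('m2c',(219,376),(485,235),(353,366),0.0,.0326)
L=np.array([.574,.016]);u=np.array([np.cos(np.radians(169.2)),np.sin(np.radians(169.2))])
for k,r in(('mid',.0183),('short',.0155)): print(k,L+u*(.05+r))
"
```

```text
edge normal -179.6464432837781 bisector -178.9971700761019 medallion -179.1637079905827 r 0.018494238226286923 corner r [np.float64(0.0352), np.float64(0.0342)] tool yaw 151.99742309679917
mid [0.50690978 0.02879814]
short [0.50966019 0.02827348]
```

```bash
python3 -c "
from h import *
go(.507,.0288,.2319,80.6)"
```

```text
row [-139.4, -129.8, -120.0] spin 1.246 dist 225 cur yaw 152.0 q6 now -50.7 pred q6 12.7 t 43.25
```

>>> move_arm:
  moves:
    - [0, 0, -5, 0]
    - [0, 0, -20, 0]
    - [0, 0, -45, 0]
    - [0, 0, -70, 0]
    - [0, 0, -95, 0.02]
    - [-5, -5, -112, 0.08]
    - [-15, -14, -119, 0.18]
    - [-30, -28, -120, 0.31]
    - [-47, -44, -120, 0.45]
    - [-64, -60, -120, 0.59]
    - [-81, -76, -120, 0.73]
    - [-97, -91, -120, 0.87]
    - [-112, -104, -120, 1.0]
    - [-124, -115, -120, 1.11]
    - [-133, -123, -120, 1.19]
    - [-138, -128, -120, 1.23]
    - [-139, -130, -120, 1.246]
    - [-139, -130, -120, 1.246]
    - [-139, -130, -120, 1.246]

```text
time_s: 45.15
position: [0.5064, 0.0294, 0.2319]
tool_rot: [[0.162, 0.987, -0.0], [0.987, -0.162, 0.0], [0.0, -0.0, -1.0]]
ft_force: [0.5, -0.6, -2.5]
grip_width: 0.0165
```

```bash
python3 -c "
from h import *
go(.507,.0288,.1793,80.6)"
```

```text
row [-0.5, 0.7, 52.6] spin 0.002 dist 53 cur yaw 80.7 q6 now -0.8 pred q6 12.7 t 45.15
```

>>> move_arm:
  moves:
    - [-0.4, 0.4, 7, 0]
    - [-0.4, 0.4, 20, 0]
    - [-0.4, 0.4, 34, 0]
    - [-0.4, 0.4, 45, 0]
    - [-0.4, 0.4, 51, 0]
    - [-0.4, 0.4, 52.6, 0]
    - [-0.4, 0.4, 52.6, 0]
    - [-0.4, 0.4, 52.6, 0]
    - [-0.4, 0.4, 52.6, 0]

```text
time_s: 46.05
position: [0.5071, 0.0284, 0.1797]
tool_rot: [[0.163, 0.987, 0.001], [0.987, -0.163, -0.0], [-0.0, 0.001, -1.0]]
ft_force: [0.0, 1.2, -1.1]
grip_width: 0.017
```

```bash
python3 crop.py m3c; python3 chk.py m3 middle
```

```text
[0.5071036  0.02843071 0.17965324]
[0.50706723 0.02846394 0.17961603] 46.1 0.01666358005384601
scene middle_front [(0.76, [183.0, 235.7]), (0.76, [217.8, 358.7]), (0.58, [203.5, 325.0])]
scene middle_left [(0.71, [152.1, 285.8]), (0.68, [224.1, 363.5]), (0.59, [171.6, 243.2])]
scene middle_right [(0.98, [156.3, 297.7]), (0.81, [171.4, 232.9]), (0.65, [219.3, 368.1])]
scene middle_mid [(0.82, [163.7, 236.5]), (0.81, [208.0, 364.8]), (0.78, [144.5, 294.1])]
side middle_front [(0.76, [181.4, 277.0]), (0.75, [250.3, 286.7]), (0.61, [235.3, 188.8])]
side middle_left [(0.93, [243.8, 288.6]), (0.86, [185.3, 274.2]), (0.69, [231.3, 184.5])]
side middle_right [(0.79, [248.7, 281.3]), (0.78, [241.1, 182.2]), (0.67, [181.1, 285.6])]
side middle_mid [(0.85, [228.2, 185.1]), (0.52, [172.8, 276.9]), (0.41, [226.9, 214.3])]
wrist middle_front [(0.7, [205.3, 272.0])]
wrist middle_left [(0.93, [82.7, 21.3]), (0.61, [223.9, 252.4]), (0.6, [185.0, 241.9])]
wrist middle_right [(0.88, [42.4, 18.2]), (0.55, [201.1, 272.0])]
wrist middle_mid [(0.62, [225.9, 254.8])]
```

View pics/m3c.png

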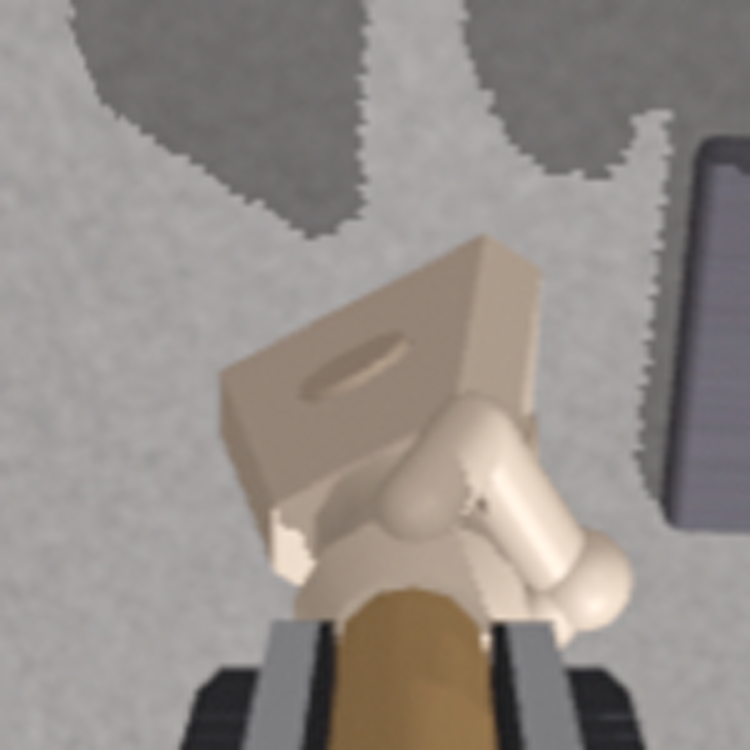

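View pics/m3_side.png

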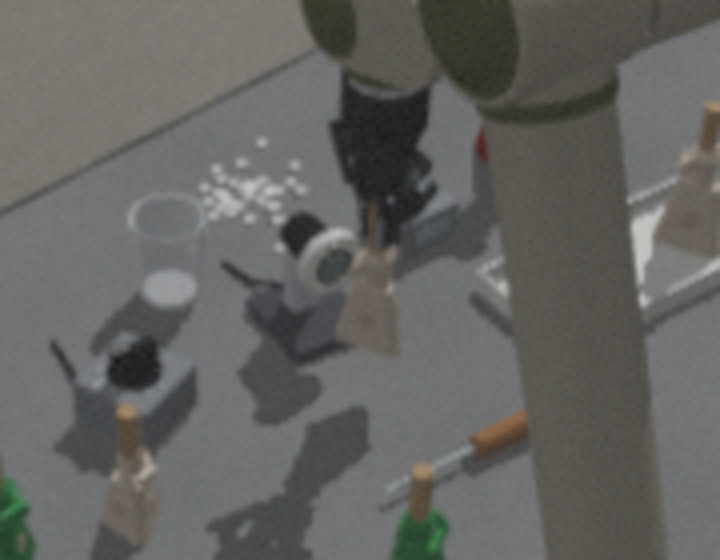

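>>> move_arm:
  moves:
    - [0, 0, 0, 0]
    - [0, 0, 0, 0]
    - [0, 0, 0, 0]
    - [0, 0, 0, 0]
    - [0, 0, 0, 0]
    - [0, 0, 0, 0]
    - [0, 0, 0, 0]
    - [0, 0, 0, 0]
    - [0, 0, 0, 0]
    - [0, 0, 0, 0]
    - [0, 0, 0, 0]
    - [0, 0, 0, 0]
    - [0, 0, 0, 0]
    - [0, 0, 0, 0]
    - [0, 0, 0, 0]

```text
time_s: 48.35
position: [0.5069, 0.0284, 0.1792]
tool_rot: [[0.163, 0.987, -0.0], [0.987, -0.163, 0.0], [0.0, -0.0, -1.0]]
ft_force: [0.5, -0.2, -2.0]
grip_width: 0.0164
```

>>> move_arm:
  moves:
    - [0, 0, 0, 0.05]
    - [0, 0, 0, 0.15]
    - [0, 0, 0, 0.28]
    - [0, 0, 0, 0.42]
    - [0, 0, 0, 0.56]
    - [0, 0, 0, 0.7]
    - [0, 0, 0, 0.84]
    - [0, 0, 0, 0.98]
    - [0, 0, 0, 1.12]
    - [0, 0, 0, 1.26]
    - [0, 0, 0, 1.4]
    - [0, 0, 0, 1.54]
    - [0, 0, 0, 1.68]
    - [0, 0, 0, 1.82]
    - [0, 0, 0, 1.94]
    - [0, 0, 0, 2.03]
    - [0, 0, 0, 2.08]
    - [0, 0, 0, 2.094]
    - [0, 0, 0, 2.094]

```text
time_s: 50.25
position: [0.5069, 0.0285, 0.1792]
tool_rot: [[0.774, -0.634, 0.0], [-0.634, -0.774, -0.0], [0.0, -0.0, -1.0]]
ft_force: [-0.1, -0.6, -2.0]
grip_width: 0.0168
```

>>> move_arm:
  moves:
    - [0, 0, 0, 0]
    - [0, 0, 0, 0]
    - [0, 0, 0, 0]
    - [0, 0, 0, 0]
    - [0, 0, 0, 0]
    - [0, 0, 0, 0]
    - [0, 0, 0, 0]
    - [0, 0, 0, 0]
    - [0, 0, 0, 0]
    - [0, 0, 0, 0]
    - [0, 0, 0, 0]
    - [0, 0, 0, 0]
    - [0, 0, 0, 0]
    - [0, 0, 0, 0]
    - [0, 0, 0, 0]
    - [0, 0, 0, 0]
    - [0, 0, 0, 0]

```text
time_s: 51.95
position: [0.5069, 0.0285, 0.1792]
tool_rot: [[0.773, -0.634, 0.0], [-0.634, -0.773, -0.0], [0.0, 0.0, -1.0]]
ft_force: [-0.2, 0.1, -0.9]
grip_width: 0.0166
```

>>> move_arm:
  moves:
    - [0, 0, 0, -0.05]
    - [0, 0, 0, -0.15]
    - [0, 0, 0, -0.28]
    - [0, 0, 0, -0.42]
    - [0, 0, 0, -0.56]
    - [0, 0, 0, -0.7]
    - [0, 0, 0, -0.84]
    - [0, 0, 0, -0.98]
    - [0, 0, 0, -1.12]
    - [0, 0, 0, -1.26]
    - [0, 0, 0, -1.4]
    - [0, 0, 0, -1.54]
    - [0, 0, 0, -1.68]
    - [0, 0, 0, -1.82]
    - [0, 0, 0, -1.96]
    - [0, 0, 0, -2.094]

```text
time_s: 53.55
position: [0.5069, 0.0285, 0.1792]
tool_rot: [[0.158, 0.988, -0.0], [0.988, -0.158, -0.0], [-0.0, -0.0, -1.0]]
ft_force: [0.6, -0.2, -1.9]
grip_width: 0.0163
```

>>> move_arm:
  moves:
    - [0, 0, 0, -0.14]
    - [0, 0, 0, -0.28]
    - [0, 0, 0, -0.42]
    - [0, 0, 0, -0.56]
    - [0, 0, 0, -0.7]
    - [0, 0, 0, -0.84]
    - [0, 0, 0, -0.98]
    - [0, 0, 0, -1.12]
    - [0, 0, 0, -1.26]
    - [0, 0, 0, -1.4]
    - [0, 0, 0, -1.54]
    - [0, 0, 0, -1.68]
    - [0, 0, 0, -1.82]
    - [0, 0, 0, -1.94]
    - [0, 0, 0, -2.03]
    - [0, 0, 0, -2.08]
    - [0, 0, 0, -2.094]
    - [0, 0, 0, -2.094]

```text
time_s: 55.35
position: [0.5069, 0.0284, 0.1792]
tool_rot: [[-0.936, -0.351, -0.0], [-0.351, 0.936, -0.0], [0.0, -0.0, -1.0]]
ft_force: [0.1, 0.1, -0.5]
grip_width: 0.0163
```

>>> move_arm:
  moves:
    - [0, 0, 0, 0]
    - [0, 0, 0, 0]
    - [0, 0, 0, 0]
    - [0, 0, 0, 0]
    - [0, 0, 0, 0]
    - [0, 0, 0, 0]
    - [0, 0, 0, 0]
    - [0, 0, 0, 0]
    - [0, 0, 0, 0]
    - [0, 0, 0, 0]
    - [0, 0, 0, 0]
    - [0, 0, 0, 0]
    - [0, 0, 0, 0]
    - [0, 0, 0, 0]
    - [0, 0, 0, 0]
    - [0, 0, 0, 0]
    - [0, 0, 0, 0]

```text
time_s: 57.05
position: [0.5069, 0.0285, 0.1792]
tool_rot: [[-0.936, -0.352, -0.0], [-0.352, 0.936, 0.0], [0.0, 0.0, -1.0]]
ft_force: [-0.2, -0.9, -2.2]
grip_width: 0.0162
```

```bash
python3 crop.py m4c; python3 - <<'E'
from h import *
go(.452,-.286,.220,82.3)
im=env.get_image("scene");cv2.imwrite("pics/m4s.png",cv2.resize(im[90:270,50:290,::-1],None,fx=3,fy=3,interpolation=cv2.INTER_CUBIC))
E
```

```text
[0.5068908  0.02846537 0.17921152]
row [162.0, -275.1, -40.8] spin 2.064 dist 322 cur yaw -159.4 q6 now -120.7 pred q6 335.4 t 57.1
```

View pics/m4c.png

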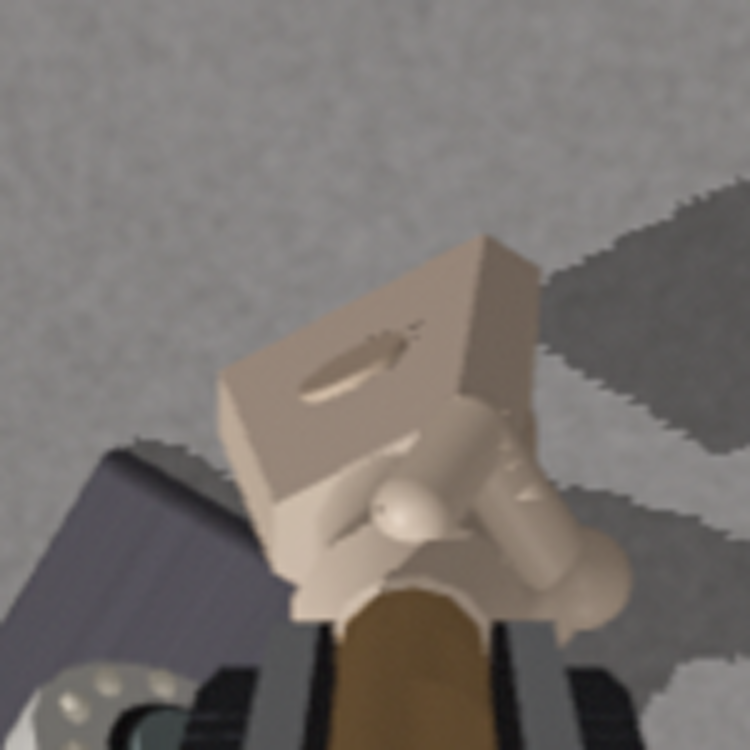

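View pics/m4s.png

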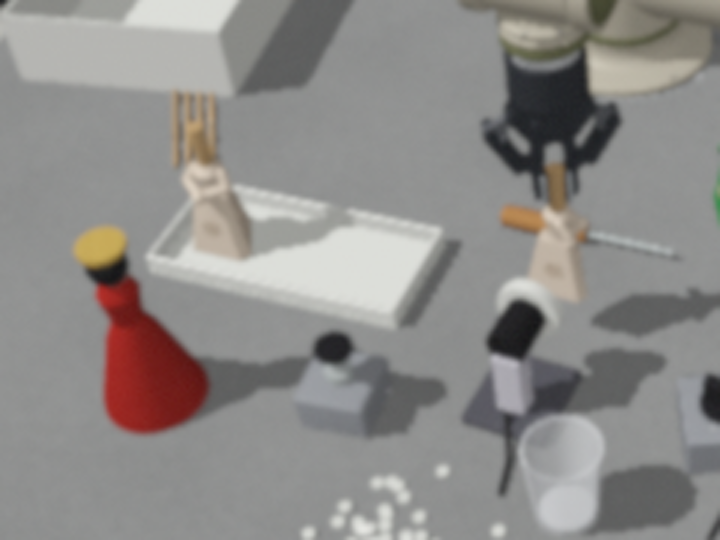

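>>> move_arm:
  moves:
    - [0, 0, -8, 0]
    - [0, 0, -24, 0]
    - [2, -4, -37, 0.05]
    - [9, -15, -41, 0.15]
    - [19, -32, -41, 0.28]
    - [31, -52, -41, 0.42]
    - [43, -73, -41, 0.56]
    - [55, -94, -41, 0.7]
    - [67, -115, -41, 0.84]
    - [79, -135, -41, 0.98]
    - [91, -155, -41, 1.12]
    - [103, -175, -41, 1.26]
    - [115, -196, -41, 1.4]
    - [127, -216, -41, 1.54]
    - [138, -235, -41, 1.68]
    - [147, -250, -41, 1.82]
    - [154, -262, -41, 1.94]
    - [159, -270, -41, 2.02]
    - [161.5, -274, -41, 2.06]
    - [162, -275, -41, 2.064]

```text
time_s: 59.15
position: [0.4518, -0.2865, 0.2207]
tool_rot: [[0.135, 0.991, 0.0], [0.991, -0.135, -0.0], [-0.0, 0.0, -1.0]]
ft_force: [-0.3, -0.3, -1.6]
grip_width: 0.0167
```

>>> move_arm:
  moves:
    - [0, 0, 0, 0]
    - [0, 0, 8, 0]
    - [0, 0, 24, 0]
    - [0, 0, 42, 0]
    - [0, 0, 60, 0]
    - [0, 0, 76, 0]
    - [0, 0, 88, 0]
    - [0, 0, 94, 0]
    - [0, 0, 98, 0]
    - [0, 0, 100, 0]
    - [0, 0, 100, 0]
    - [0, 0, 100, 0]

```text
time_s: 60.35
position: [0.4521, -0.286, 0.1207]
tool_rot: [[0.133, 0.991, 0.001], [0.991, -0.133, -0.001], [-0.001, 0.001, -1.0]]
ft_force: [0.6, 0.3, -1.2]
grip_width: 0.0166
```

```bash
python3 - <<'E'
from h import *
s=env.observe();im=env.get_image("wrist");cv2.imwrite("pics/m5.png",im[:,:,::-1]);print(s["position"],s["time_s"],s["ft_force"])
go(.452,-.286,.1169,82.3)
E
```

```text
[ 0.45207829 -0.28603512  0.12065636] 60.35 [ 0.56770393  0.29622936 -1.21828356]
row [0.1, -0.1, 3.7] spin 0.0 dist 4 cur yaw 82.3 q6 now -37.3 pred q6 -24.6 t 60.4
```

View pics/m5.png

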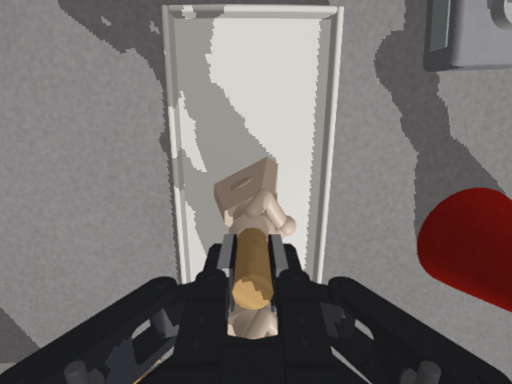

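>>> move_arm:
  moves:
    - [0, 0, 1.5, 0]
    - [0, 0, 3, 0]
    - [0, 0, 4, 0]
    - [0, 0, 4.5, 0]
    - [0, 0, 4.8, 0]
    - [0, 0, 4.8, 0]

```text
time_s: 61.0
position: [0.452, -0.2861, 0.1168]
tool_rot: [[0.133, 0.991, 0.001], [0.991, -0.133, -0.001], [-0.001, 0.001, -1.0]]
ft_force: [-2.7, 2.5, 10.8]
grip_width: 0.0169
```

>>> move_arm:
  moves:
    - [0, 0, 0, 0]
    - [0, 0, 0, 0]
    - [0, 0, 0, 0]
    - [0, 0, 0, 0]
    - [0, 0, 0, 0]
    - [0, 0, 0, 0]
    - [0, 0, 0, 0]
  grip: 0

```text
time_s: 61.7
position: [0.4519, -0.2859, 0.1154]
tool_rot: [[0.134, 0.991, -0.0], [0.991, -0.134, 0.0], [0.0, -0.0, -1.0]]
ft_force: [0.4, 0.8, 0.1]
grip_width: 0.0853
```

>>> move_arm:
  moves:
    - [0, 0, -10, 0]
    - [0, 0, -35, 0]
    - [0, 0, -75, 0]
    - [0, 0, -120, 0]
    - [0, 0, -160, 0]
    - [0, 0, -170, 0]
    - [0, 0, -170, 0]

```text
time_s: 62.4
position: [0.4521, -0.2861, 0.2872]
tool_rot: [[0.134, 0.991, 0.003], [0.991, -0.134, -0.003], [-0.002, 0.003, -1.0]]
ft_force: [-0.8, 0.1, -1.1]
grip_width: 0.0851
```

```bash
python3 - <<'E'
from h import *
s=env.observe();im=env.get_image("wrist");cv2.imwrite("pics/m6.png",im[:,:,::-1]);print(s["position"],s["time_s"],s["ft_force"])
im=env.get_image("scene");cv2.imwrite("pics/m6s.png",cv2.resize(im[100:270,80:400,::-1],None,fx=2.4,fy=2.4,interpolation=cv2.INTER_CUBIC))
E_,c=ext("scene")
for n in("short_mid",): print([(d["conf"],d["point"],onz(d["point"],.0675,E_,c)) for d in env.tip_of("scene",n)[:3]])
go(.5255,.3022,.25,-46)
E
```

```text
[ 0.45211305 -0.2861019   0.2872123 ] 62.4 [-0.84466117  0.13118255 -1.07571492]
[(0.78, [197.8, 324.8], array([0.5287091 , 0.29609706, 0.0675    ])), (0.65, [167.4, 121.5], array([ 0.49343032, -0.35455932,  0.0675    ]))]
row [592.3, -5.1, 35.0] spin 2.24 dist 593 cur yaw 82.3 q6 now -37.3 pred q6 165.9 t 62.55
```

View pics/m6.png

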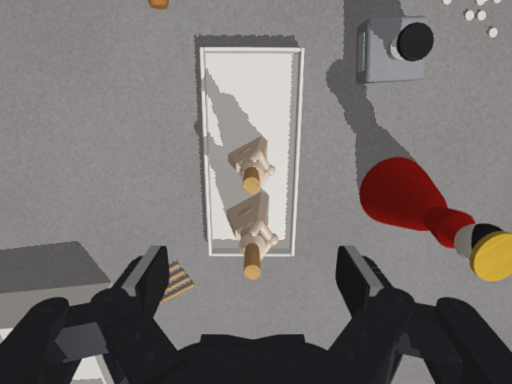

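View pics/m6s.png

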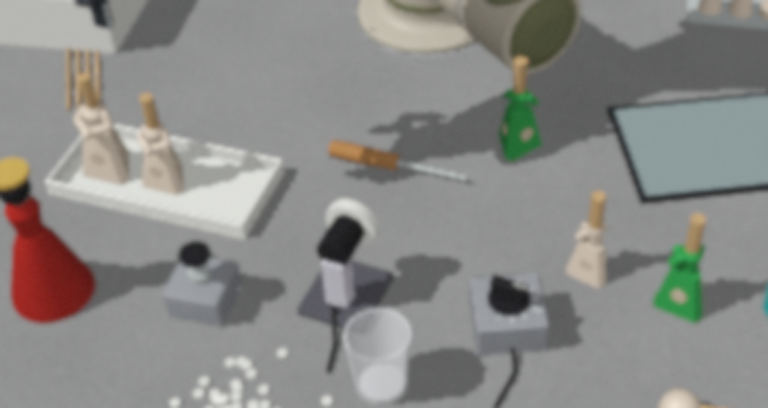

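```bash
python3 -c "
from h import *
go(.5255,.3022,.25,-35)"
```

```text
row [592.3, -5.1, 35.0] spin 2.048 dist 593 cur yaw 82.3 q6 now -37.3 pred q6 154.9 t 62.55
```

>>> move_arm:
  moves:
    - [15, 0, 0, 0.05]
    - [50, 0, 0, 0.15]
    - [92, 0, 0, 0.29]
    - [134, -1, 0, 0.43]
    - [176, -1, 0, 0.57]
    - [218, -2, 0, 0.71]
    - [260, -2, 0, 0.85]
    - [302, -2, 0, 0.99]
    - [344, -3, 0, 1.13]
    - [386, -3, 0, 1.27]
    - [428, -4, 0, 1.41]
    - [470, -4, 5, 1.55]
    - [510, -4, 12, 1.69]
    - [545, -5, 20, 1.82]
    - [572, -5, 28, 1.93]
    - [587, -5, 33, 2.01]
    - [592, -5, 35, 2.04]
    - [592, -5, 35, 2.048]
    - [592, -5, 35, 2.048]
    - [592, -5, 35, 2.048]

```text
time_s: 64.55
position: [0.526, 0.3009, 0.2501]
tool_rot: [[0.819, -0.574, -0.001], [-0.574, -0.819, -0.0], [-0.0, 0.001, -1.0]]
ft_force: [-0.6, 0.3, -1.1]
grip_width: 0.0857
```

```bash
python3 det.py s1.pkl | grep short; python3 fit.py short .525 .302 s1.pkl;python3 - <<'E'
from h import *
import pickle
s,im,E_,cal,D=pickle.load(open("s1.pkl","rb"));print(s["position"])
cv2.imwrite("pics/s1.png",cv2.resize(im[:,:,::-1],None,fx=1.5,fy=1.5,interpolation=cv2.INTER_CUBIC))
print(proj(np.array([.5255,.3022,.135]),E_,cal)*1.5)
go(.5255,.3022,.094,-35)
E
```

```text
short_mid [(0.86, [175.1, 249.2], [0.527, 0.305])]
short_front [(0.82, [174.0, 258.6], [0.513, 0.3])]
short_left [(0.94, [157.9, 247.9], [0.538, 0.299])]
short_right [(0.97, [173.0, 243.1], [0.526, 0.315])]
short [0.5266 0.3052] yaw -152.9 n 4 rms 1.72
[0.52604197 0.30090862 0.25014197]
[287.43831012 377.35468219]
row [-0.9, -0.3, 156.4] spin -0.0 dist 156 cur yaw -35.0 q6 now 143.7 pred q6 154.9 t 65.55
```

View pics/s1.png

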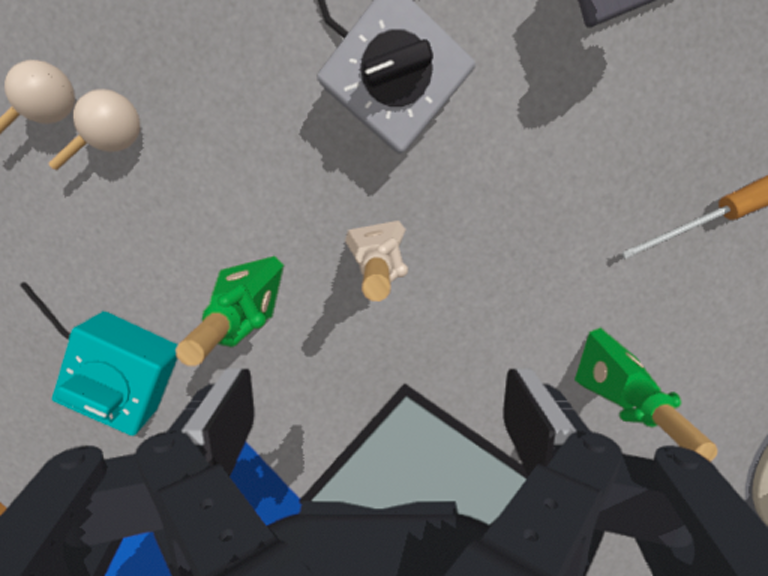

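>>> move_arm:
  moves:
    - [-0.5, 0, 20, 0]
    - [-0.5, 0, 60, 0]
    - [-0.5, 0, 100, 0]
    - [-0.5, 0, 133, 0]
    - [-0.5, 0, 150, 0]
    - [-0.5, 0, 156, 0]
    - [-0.5, 0, 156, 0]
    - [-0.5, 0, 156, 0]
    - [-0.5, 0, 156, 0]

```text
time_s: 66.45
position: [0.5262, 0.3019, 0.0957]
tool_rot: [[0.819, -0.574, 0.002], [-0.574, -0.819, 0.001], [0.001, -0.002, -1.0]]
ft_force: [0.4, 0.7, -0.3]
grip_width: 0.0854
```

>>> move_arm:
  moves:
    - [0, 0, 0, 0]
    - [0, 0, 0, 0]
    - [0, 0, 0, 0]
    - [0, 0, 0, 0]
    - [0, 0, 0, 0]
    - [0, 0, 0, 0]
    - [0, 0, 0, 0]
    - [0, 0, 0, 0]
    - [0, 0, 0, 0]
  grip: 1.0
  grip_force: 60

```text
time_s: 67.35
position: [0.5258, 0.3018, 0.0946]
tool_rot: [[0.819, -0.574, 0.001], [-0.574, -0.819, 0.0], [0.0, -0.001, -1.0]]
ft_force: [0.3, -0.3, 2.1]
grip_width: 0.017
```

```bash
python3 crop.py s2c
```

```text
[0.52580458 0.30181293 0.09458218]
```

View pics/s2c.png

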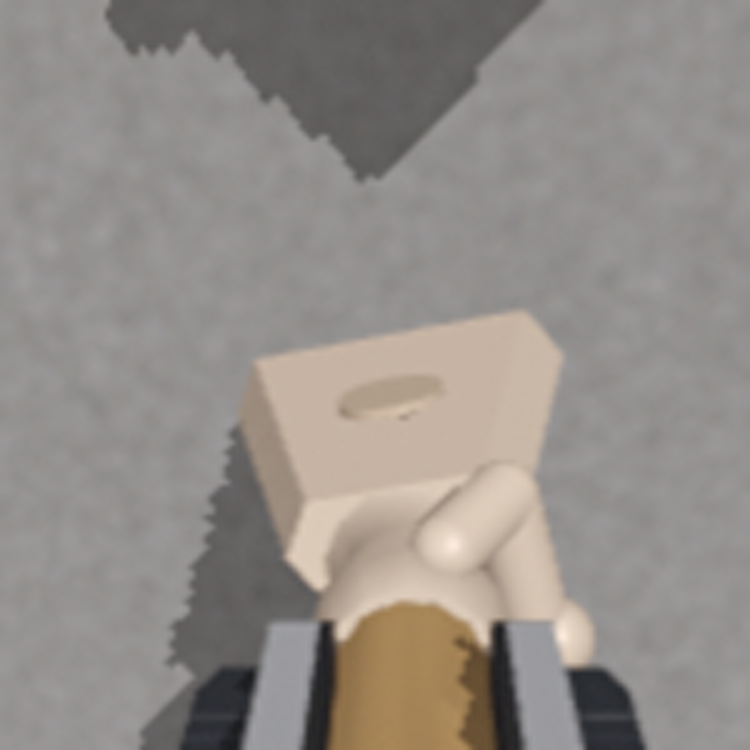

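```bash
python3 -c "
from edge import *
edge('s2c',(255,361),(522,311),(391,397),0.0,.0278)
"
```

```text
edge normal -24.04655434100775 bisector -22.76983566177657 medallion -21.823612638964505 r 0.015873600229381234 corner r [np.float64(0.0303), np.float64(0.0287)] tool yaw -35.01962603654838
```

```bash
python3 -c "
from h import *
go(.5097,.0283,.2046,97.7)"
```

```text
row [143.8, 233.2, -110.1] spin -2.316 dist 295 cur yaw -35.0 q6 now 143.7 pred q6 -4.5 t 67.4
```

>>> move_arm:
  moves:
    - [0, 0, -5, 0]
    - [0, 0, -20, 0]
    - [0, 0, -45, 0]
    - [0, 0, -72, 0]
    - [0, 0, -95, -0.03]
    - [4, 6, -108, -0.1]
    - [11, 18, -110, -0.22]
    - [20, 33, -110, -0.36]
    - [30, 49, -110, -0.5]
    - [40, 65, -110, -0.64]
    - [50, 81, -110, -0.78]
    - [60, 97, -110, -0.92]
    - [70, 113, -110, -1.06]
    - [80, 129, -110, -1.2]
    - [90, 145, -110, -1.34]
    - [99, 161, -110, -1.48]
    - [108, 176, -110, -1.62]
    - [117, 190, -110, -1.76]
    - [125, 203, -110, -1.9]
    - [132, 214, -110, -2.02]

```text
time_s: 69.4
position: [0.5104, 0.0499, 0.2044]
tool_rot: [[0.156, 0.988, -0.001], [0.988, -0.156, -0.0], [-0.0, -0.001, -1.0]]
ft_force: [-0.4, -1.1, -1.5]
grip_width: 0.0167
```

```bash
python3 -c "
from h import *
go(.5097,.0283,.2046,97.7)"
```

```text
row [-21.5, 2.7, -0.2] spin -0.291 dist 22 cur yaw 81.0 q6 now 1.3 pred q6 -4.5 t 69.4
```

>>> move_arm:
  moves:
    - [-8, 1, 0, -0.1]
    - [-15, 2, 0, -0.2]
    - [-20, 2.5, 2, -0.27]
    - [-21.7, 2.6, 8, -0.296]
    - [-21.7, 2.6, 18, -0.296]
    - [-21.7, 2.6, 28, -0.296]
    - [-21.7, 2.6, 35, -0.296]
    - [-21.7, 2.6, 37.8, -0.296]
    - [-21.7, 2.6, 37.8, -0.296]
    - [-21.7, 2.6, 37.8, -0.296]
    - [-21.7, 2.6, 37.8, -0.296]

```text
time_s: 70.5
position: [0.5102, 0.0289, 0.167]
tool_rot: [[-0.134, 0.991, 0.001], [0.991, 0.134, -0.0], [-0.0, 0.001, -1.0]]
ft_force: [-0.5, -0.2, -1.2]
grip_width: 0.0167
```

```bash
python3 crop.py s3c; python3 -c "
from h import *
go(.5097,.0283,.1668,97.7)
im=env.get_image('side');cv2.imwrite('pics/s3s.png',cv2.resize(im[100:260,180:360,::-1],None,fx=4,fy=4,interpolation=cv2.INTER_CUBIC))"
```

```text
[0.51020601 0.02888695 0.16697105]
row [-0.5, -0.5, 0.1] spin -0.0 dist 1 cur yaw 97.7 q6 now -17.7 pred q6 -4.5 t 70.55
```

View pics/s3c.png

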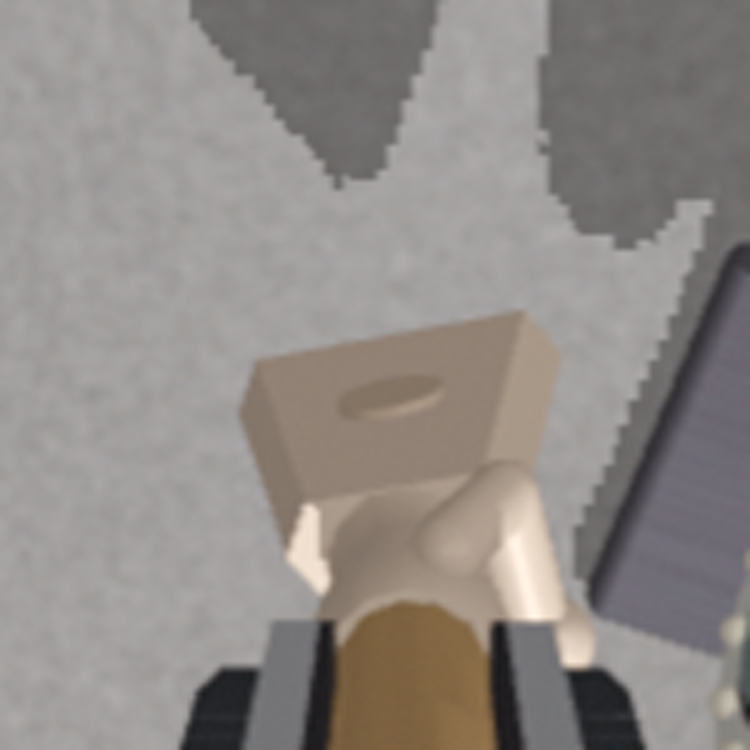

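View pics/s3s.png

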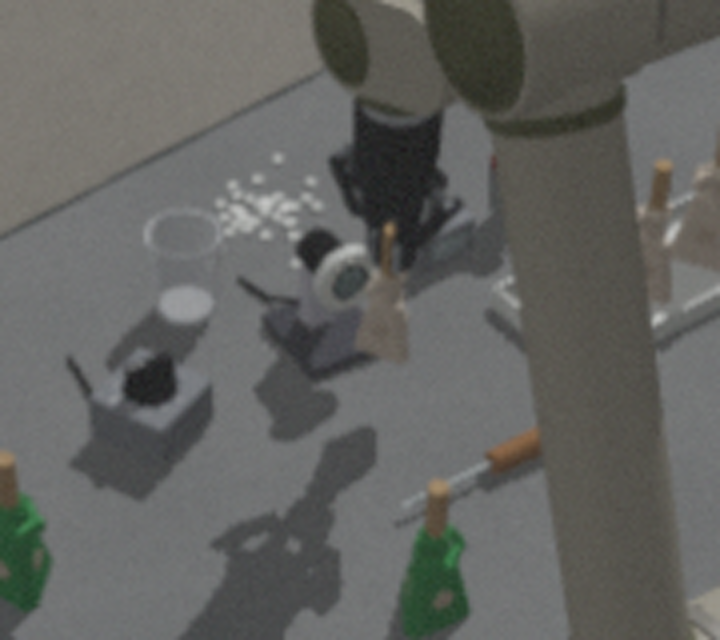

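```bash
python3 - <<'E'
from h import *
d=np.load("s3c.npz");E,c=ext("wrist",d);im=cv2.resize(d["im"][110:260,170:320,::-1],None,fx=5,fy=5,interpolation=cv2.INTER_CUBIC)
p=d["position"][:2]
for yaw,col in((-10.8,(0,0,255)),(-7.8,(255,0,0))):
    pts=[]
    for a in(0,120,240):
        for s in(-1,1):
            t=np.radians(yaw+a+s*50.4);q=proj(np.array([*(p+.0296*np.array([np.cos(t),np.sin(t)])),.0722]),E,c)
            pts.append([(q[1]-170+.4)*5,(q[0]-110+.4)*5])
    cv2.polylines(im,[np.int32(pts)],True,col,1)
cv2.imwrite("pics/s3o.png",im)
E
```

```text
(no output)
```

View pics/s3o.png

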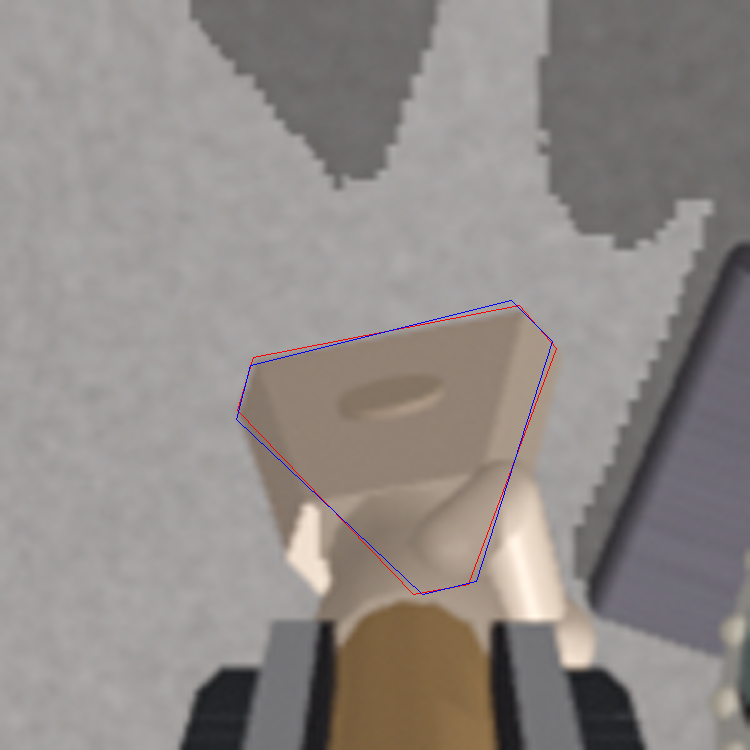

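>>> move_arm:
  moves:
    - [0, 0, 0, 0]
    - [0, 0, 0, 0]
    - [0, 0, 0, 0]
    - [0, 0, 0, 0]
    - [0, 0, 0, 0]
    - [0, 0, 0, 0]
    - [0, 0, 0, 0]
    - [0, 0, 0, 0]
    - [0, 0, 0, 0]
    - [0, 0, 0, 0]
    - [0, 0, 0, 0]
    - [0, 0, 0, 0]
    - [0, 0, 0, 0]
    - [0, 0, 0, 0]
    - [0, 0, 0, 0]
    - [0, 0, 0, 0]

```text
time_s: 72.2
position: [0.51, 0.0289, 0.1666]
tool_rot: [[-0.134, 0.991, -0.0], [0.991, 0.134, -0.0], [-0.0, -0.0, -1.0]]
ft_force: [-0.4, 0.3, -0.5]
grip_width: 0.0167
```

>>> move_arm:
  moves:
    - [0, 0, 0, 0.05]
    - [0, 0, 0, 0.15]
    - [0, 0, 0, 0.28]
    - [0, 0, 0, 0.42]
    - [0, 0, 0, 0.56]
    - [0, 0, 0, 0.7]
    - [0, 0, 0, 0.84]
    - [0, 0, 0, 0.98]
    - [0, 0, 0, 1.12]
    - [0, 0, 0, 1.26]
    - [0, 0, 0, 1.4]
    - [0, 0, 0, 1.54]
    - [0, 0, 0, 1.68]
    - [0, 0, 0, 1.82]
    - [0, 0, 0, 1.94]
    - [0, 0, 0, 2.03]
    - [0, 0, 0, 2.08]
    - [0, 0, 0, 2.094]
    - [0, 0, 0, 2.094]

```text
time_s: 74.1
position: [0.51, 0.0289, 0.1666]
tool_rot: [[0.926, -0.379, 0.0], [-0.379, -0.926, -0.0], [0.0, -0.0, -1.0]]
ft_force: [-0.6, -0.2, -1.8]
grip_width: 0.0163
```

>>> move_arm:
  moves:
    - [0, 0, 0, 0]
    - [0, 0, 0, 0]
    - [0, 0, 0, 0]
    - [0, 0, 0, 0]
    - [0, 0, 0, 0]
    - [0, 0, 0, 0]
    - [0, 0, 0, 0]
    - [0, 0, 0, 0]
    - [0, 0, 0, 0]
    - [0, 0, 0, 0]
    - [0, 0, 0, 0]
    - [0, 0, 0, 0]
    - [0, 0, 0, 0]
    - [0, 0, 0, 0]
    - [0, 0, 0, 0]
    - [0, 0, 0, 0]
    - [0, 0, 0, 0]

```text
time_s: 75.8
position: [0.51, 0.0289, 0.1666]
tool_rot: [[0.925, -0.379, -0.0], [-0.379, -0.925, -0.0], [-0.0, 0.0, -1.0]]
ft_force: [0.2, 0.6, -2.3]
grip_width: 0.0165
```

>>> move_arm:
  moves:
    - [0, 0, 0, -0.05]
    - [0, 0, 0, -0.15]
    - [0, 0, 0, -0.28]
    - [0, 0, 0, -0.42]
    - [0, 0, 0, -0.56]
    - [0, 0, 0, -0.7]
    - [0, 0, 0, -0.84]
    - [0, 0, 0, -0.98]
    - [0, 0, 0, -1.12]
    - [0, 0, 0, -1.26]
    - [0, 0, 0, -1.4]
    - [0, 0, 0, -1.54]
    - [0, 0, 0, -1.68]
    - [0, 0, 0, -1.82]
    - [0, 0, 0, -1.96]
    - [0, 0, 0, -2.094]

```text
time_s: 77.4
position: [0.51, 0.0289, 0.1666]
tool_rot: [[-0.139, 0.99, 0.0], [0.99, 0.139, -0.0], [-0.0, 0.0, -1.0]]
ft_force: [0.5, 0.2, -1.3]
grip_width: 0.0166
```

>>> move_arm:
  moves:
    - [0, 0, 0, -0.14]
    - [0, 0, 0, -0.28]
    - [0, 0, 0, -0.42]
    - [0, 0, 0, -0.56]
    - [0, 0, 0, -0.7]
    - [0, 0, 0, -0.84]
    - [0, 0, 0, -0.98]
    - [0, 0, 0, -1.12]
    - [0, 0, 0, -1.26]
    - [0, 0, 0, -1.4]
    - [0, 0, 0, -1.54]
    - [0, 0, 0, -1.68]
    - [0, 0, 0, -1.82]
    - [0, 0, 0, -1.94]
    - [0, 0, 0, -2.03]
    - [0, 0, 0, -2.08]
    - [0, 0, 0, -2.094]
    - [0, 0, 0, -2.094]

```text
time_s: 79.2
position: [0.51, 0.0289, 0.1666]
tool_rot: [[-0.792, -0.61, -0.0], [-0.61, 0.792, -0.0], [0.0, 0.0, -1.0]]
ft_force: [-1.2, -0.4, -1.3]
grip_width: 0.0168
```

>>> move_arm:
  moves:
    - [0, 0, 0, 0]
    - [0, 0, 0, 0]
    - [0, 0, 0, 0]
    - [0, 0, 0, 0]
    - [0, 0, 0, 0]
    - [0, 0, 0, 0]
    - [0, 0, 0, 0]
    - [0, 0, 0, 0]
    - [0, 0, 0, 0]
    - [0, 0, 0, 0]
    - [0, 0, 0, 0]
    - [0, 0, 0, 0]
    - [0, 0, 0, 0]
    - [0, 0, 0, 0]
    - [0, 0, 0, 0]
    - [0, 0, 0, 0]
    - [0, 0, 0, 0]

```text
time_s: 80.9
position: [0.51, 0.0289, 0.1666]
tool_rot: [[-0.792, -0.611, 0.0], [-0.611, 0.792, 0.0], [-0.0, -0.0, -1.0]]
ft_force: [-0.1, -0.1, -0.8]
grip_width: 0.0163
```

```bash
python3 crop.py s4c; python3 - <<'E'
from h import *
go(.464,-.197,.205,82.3)
im=env.get_image("scene");cv2.imwrite("pics/s4s.png",cv2.resize(im[90:270,50:290,::-1],None,fx=3,fy=3,interpolation=cv2.INTER_CUBIC))
E
```

```text
[0.51000854 0.02887079 0.16663422]
row [174.4, -150.7, -38.4] spin 2.362 dist 234 cur yaw -142.3 q6 now -137.7 pred q6 344.7 t 80.95
```

View pics/s4c.png

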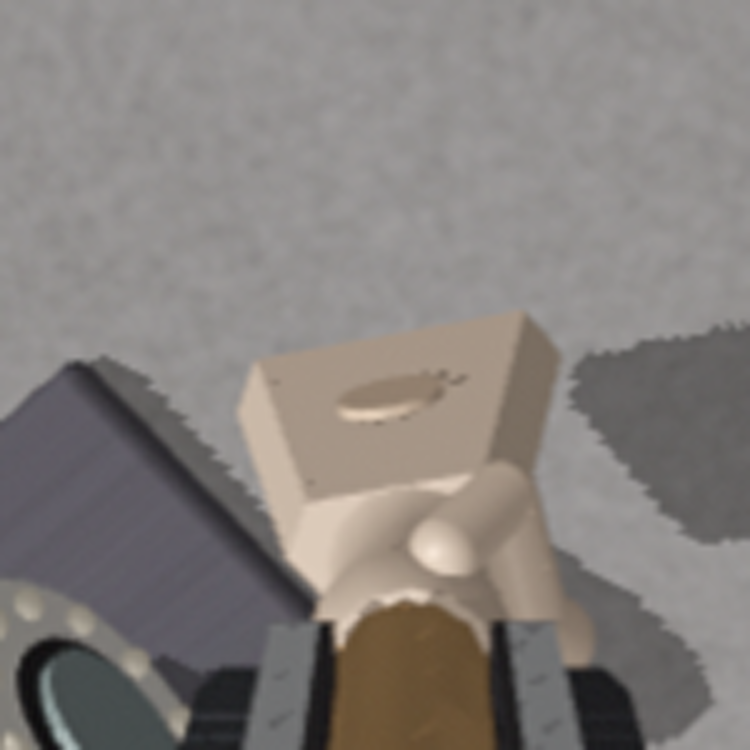

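View pics/s4s.png

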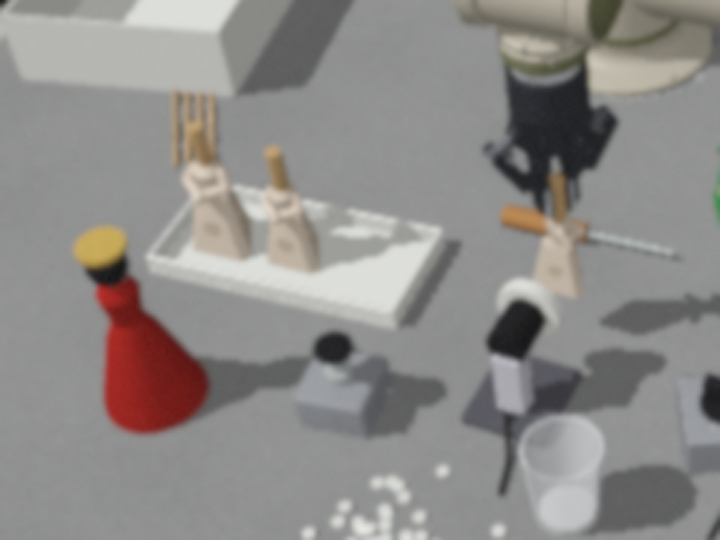

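>>> move_arm:
  moves:
    - [0, 0, -8, 0]
    - [0, 0, -24, 0.02]
    - [3, -3, -35, 0.09]
    - [10, -9, -38, 0.2]
    - [20, -17, -38, 0.34]
    - [31, -27, -38, 0.48]
    - [42, -36, -38, 0.62]
    - [53, -46, -38, 0.76]
    - [64, -55, -38, 0.9]
    - [75, -65, -38, 1.04]
    - [86, -74, -38, 1.18]
    - [97, -84, -38, 1.32]
    - [108, -93, -38, 1.46]
    - [119, -103, -38, 1.6]
    - [130, -112, -38, 1.74]
    - [141, -122, -38, 1.88]
    - [152, -131, -38, 2.02]
    - [163, -141, -38, 2.16]
    - [170, -147, -38, 2.27]
    - [174.4, -150.5, -38, 2.34]

```text
time_s: 83.0
position: [0.4638, -0.1976, 0.2052]
tool_rot: [[0.117, 0.993, 0.0], [0.993, -0.117, -0.0], [-0.0, 0.001, -1.0]]
ft_force: [0.4, 0.9, -1.7]
grip_width: 0.0169
```

>>> move_arm:
  moves:
    - [0, 0, 0, 0.022]
    - [0, 0, 0, 0.022]
    - [0, 0, 8, 0.022]
    - [0, 0, 24, 0.022]
    - [0, 0, 42, 0.022]
    - [0, 0, 60, 0.022]
    - [0, 0, 76, 0.022]
    - [0, 0, 88, 0.022]
    - [0, 0, 95, 0.022]
    - [0, 0, 99, 0.022]
    - [0, 0, 101, 0.022]
    - [0, 0, 101, 0.022]
    - [0, 0, 101, 0.022]

```text
time_s: 84.3
position: [0.4641, -0.1969, 0.1041]
tool_rot: [[0.134, 0.991, 0.001], [0.991, -0.134, -0.001], [-0.0, 0.001, -1.0]]
ft_force: [-0.3, -1.1, -1.7]
grip_width: 0.0163
```

```bash
python3 - <<'E'
from h import *
s=env.observe();im=env.get_image("wrist");cv2.imwrite("pics/s5.png",im[:,:,::-1]);print(s["position"],s["time_s"],s["ft_force"])
go(.464,-.197,.0996,82.3)
E
```

```text
[ 0.46407108 -0.19693297  0.1040528 ] 84.3 [-0.25788947 -1.10159664 -1.73888129]
row [-0.1, -0.0, 4.4] spin 0.001 dist 4 cur yaw 82.3 q6 now -28.8 pred q6 -15.3 t 84.35
```

View pics/s5.png

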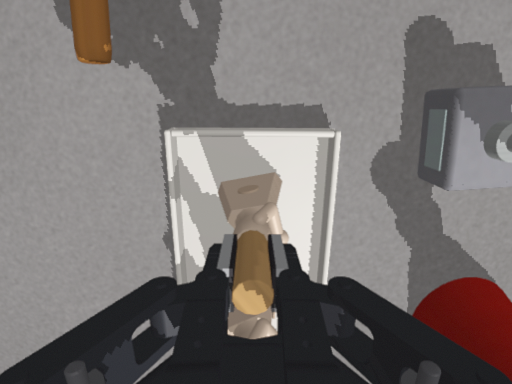

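>>> move_arm:
  moves:
    - [0, 0, 1.5, 0]
    - [0, 0, 3, 0]
    - [0, 0, 4, 0]
    - [0, 0, 4.8, 0]
    - [0, 0, 5.3, 0]
    - [0, 0, 5.3, 0]

```text
time_s: 84.95
position: [0.464, -0.1969, 0.0995]
tool_rot: [[0.134, 0.991, 0.001], [0.991, -0.134, -0.001], [-0.001, 0.001, -1.0]]
ft_force: [-3.6, 2.3, 12.0]
grip_width: 0.0165
```

>>> move_arm:
  moves:
    - [0, 0, 0, 0]
    - [0, 0, 0, 0]
    - [0, 0, 0, 0]
    - [0, 0, 0, 0]
    - [0, 0, 0, 0]
    - [0, 0, 0, 0]
    - [0, 0, 0, 0]
  grip: 0

```text
time_s: 85.65
position: [0.4639, -0.1968, 0.0983]
tool_rot: [[0.134, 0.991, -0.0], [0.991, -0.134, 0.0], [0.0, -0.0, -1.0]]
ft_force: [-0.9, 0.1, 0.9]
grip_width: 0.0854
```

>>> move_arm:
  moves:
    - [0, 0, -10, 0]
    - [0, 0, -35, 0]
    - [0, 0, -75, 0]
    - [0, 0, -120, 0]
    - [0, 0, -160, 0]
    - [0, 0, -190, 0]
    - [0, 0, -200, 0]
    - [0, 0, -200, 0]

```text
time_s: 86.45
position: [0.464, -0.1969, 0.2996]
tool_rot: [[0.134, 0.991, 0.002], [0.991, -0.134, -0.002], [-0.001, 0.002, -1.0]]
ft_force: [0.4, 0.7, -0.2]
grip_width: 0.0853
```

```bash
python3 - <<'E'
from h import *
s=env.observe();im=env.get_image("wrist");cv2.imwrite("pics/s6.png",im[:,:,::-1]);print(s["position"],s["time_s"],s["ft_force"])
E_,c=ext("wrist",s)
print([(d["conf"],d["point"],onz(d["point"],.091,E_,c)) for d in env.tip_of("wrist","plunger_top")[:3]])
go(.653,-.164,.30,150)
E
```

```text
[ 0.46399724 -0.19690489  0.2995783 ] 86.45 [ 0.39748072  0.74327248 -0.19347496]
[(0.64, [125.8, 399.3], array([ 0.64744061, -0.16787539,  0.091     ]))]
row [57.6, 183.5, -3.2] spin -1.181 dist 192 cur yaw 82.3 q6 now -28.8 pred q6 -74.1 t 86.55
```

View pics/s6.png

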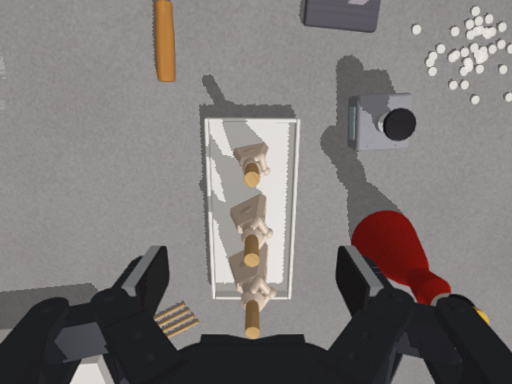

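```bash
python3 - <<'E'
from h import *
import pickle
o=[]
for f in("w1.pkl","w5.pkl"):
    v=pickle.load(open(f,"rb"));o.append((v[4]["plunger_top"][0][1],v[2],v[3]))
E_,c=ext("scene");o.append((np.array([204.7,161.6]),E_,c))
print(tri(o))
go(.653,-.164,.13,82.3)
E
```

```text
(array([ 0.65193839, -0.16245543,  0.09289713]), [[-0.3, -0.3], [0.2, 0.3], [0.1, -0.1]])
row [57.4, 183.8, 166.8] spin 0.0 dist 255 cur yaw 82.3 q6 now -28.8 pred q6 -6.4 t 86.55
```

>>> move_arm:
  moves:
    - [8, 25, 0, 0]
    - [22, 70, 0, 0]
    - [37, 115, 0, 0]
    - [48, 155, 0, 0]
    - [56, 178, 0, 0]
    - [57.8, 183.3, 10, 0]
    - [57.8, 183.3, 45, 0]
    - [57.8, 183.3, 85, 0]
    - [57.8, 183.3, 125, 0]
    - [57.8, 183.3, 155, 0]
    - [57.8, 183.3, 167, 0]
    - [57.8, 183.3, 167, 0]
    - [57.8, 183.3, 167, 0]
    - [57.8, 183.3, 167, 0]
  grip: 1.0

```text
time_s: 87.95
position: [0.6538, -0.1644, 0.1332]
tool_rot: [[0.134, 0.991, 0.003], [0.991, -0.134, -0.001], [-0.001, 0.003, -1.0]]
ft_force: [0.3, 0.3, -0.0]
grip_width: 0.0001
```

```bash
python3 - <<'E'
from h import *
s=env.observe();im=env.get_image("wrist");cv2.imwrite("pics/p1.png",im[:,:,::-1]);print(s["position"],s["time_s"],s["ft_force"],s["grip_width"])
E_,c=ext("wrist",s);print(proj(np.array([.6525,-.1635,.091]),E_,c))
im=env.get_image("scene");cv2.imwrite("pics/p1s.png",cv2.resize(im[130:250,80:240,::-1],None,fx=4,fy=4,interpolation=cv2.INTER_CUBIC))
E
```

```text
[ 0.65381718 -0.16436972  0.13323717] 87.95 [ 0.26300232  0.32069838 -0.01562879] 8.965959988223428e-05
[219.47998413 248.91390585]
```

View pics/p1.png

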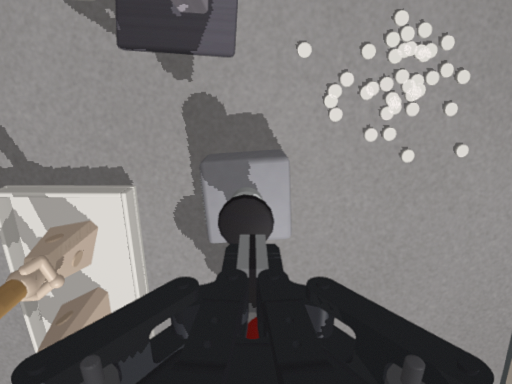

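View pics/p1s.png

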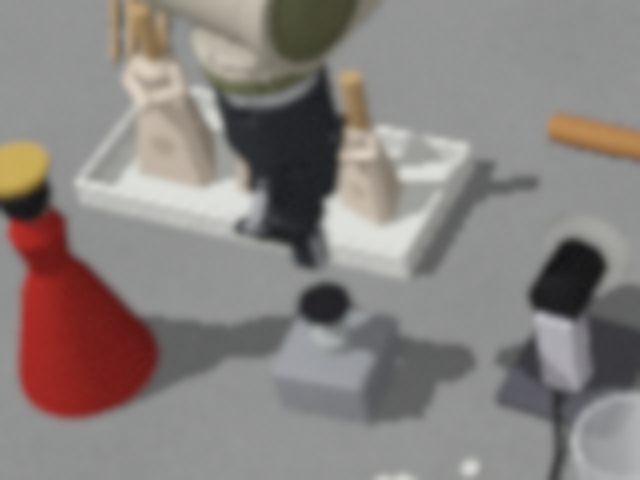

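>>> move_arm:
  moves:
    - [0, -1, 15, 0]
    - [0, -1, 28, 0]
    - [0, -1, 36, 0]
    - [0, -1, 40, 0]
    - [0, -1, 43, 0]
    - [0, -1, 46, 0]
    - [0, -1, 49, 0]
    - [0, -1, 52, 0]
    - [0, -1, 54, 0]
    - [0, -1, 56, 0]
    - [0, -1, 57, 0]
    - [0, -1, 57, 0]

```text
time_s: 89.25
position: [0.6524, -0.1639, 0.0745]
tool_rot: [[0.134, 0.991, 0.0], [0.991, -0.134, -0.0], [-0.0, 0.0, -1.0]]
ft_force: [-2.1, 0.5, 5.7]
grip_width: 0.0002
```

>>> move_arm:
  moves:
    - [0, 0, 1, 0]
    - [0, 0, 2, 0]
    - [0, 0, 2.5, 0]
    - [0, 0, 2.5, 0]

```text
time_s: 89.65
position: [0.6525, -0.1639, 0.073]
tool_rot: [[0.133, 0.991, 0.001], [0.991, -0.133, -0.001], [-0.0, 0.001, -1.0]]
ft_force: [-5.0, 1.1, 10.4]
grip_width: -0.0002
```

>>> move_arm:
  moves:
    - [0, 0, 0.5, 0]
    - [0, 0, 1, 0]
    - [0, 0, 1.5, 0]
    - [0, 0, 1.5, 0]
    - [0, 0, 1.5, 0]

```text
time_s: 90.15
position: [0.6526, -0.164, 0.0729]
tool_rot: [[0.133, 0.991, 0.002], [0.991, -0.133, -0.001], [-0.001, 0.002, -1.0]]
ft_force: [-6.5, 2.6, 18.7]
grip_width: 0.0001
```

On the hard stop (force rises, height doesn't). Release upward.

>>> move_arm:
  moves:
    - [0, 0, -3, 0]
    - [0, 0, -8, 0]
    - [0, 0, -15, 0]
    - [0, 0, -25, 0]
    - [0, 0, -45, 0]
    - [0, 0, -80, 0]
    - [0, 0, -125, 0]
    - [0, 0, -170, 0]
    - [0, 0, -210, 0]
    - [0, 0, -230, 0]
    - [0, 0, -230, 0]
    - [0, 0, -230, 0]

```text
time_s: 91.35
position: [0.6521, -0.1638, 0.2994]
tool_rot: [[0.134, 0.991, -0.001], [0.991, -0.134, 0.0], [0.0, -0.001, -1.0]]
ft_force: [0.5, -1.1, -0.7]
grip_width: -0.0001
```

```bash
python3 - <<'E'
from h import *
s=env.observe();print(s["position"],s["time_s"],s["ft_force"])
im=env.get_image("scene");cv2.imwrite("pics/e1.png",cv2.resize(im[100:280,60:360,::-1],None,fx=2.6,fy=2.6,interpolation=cv2.INTER_CUBIC))
go(.55,.12,.34,180)
E
```

```text
[ 0.65209691 -0.16384551  0.29940456] 91.35 [ 0.46655592 -1.05205825 -0.7117939 ]
row [267.7, -139.1, -40.8] spin -1.705 dist 304 cur yaw 82.3 q6 now -16.5 pred q6 -77.7 t 91.4
```

View pics/e1.png

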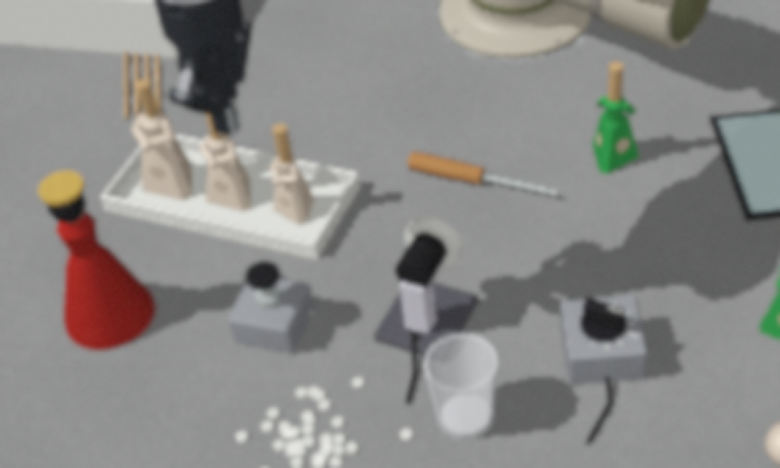

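>>> move_arm:
  moves:
    - [10, -5, -10, -0.05]
    - [40, -20, -30, -0.17]
    - [75, -39, -41, -0.31]
    - [110, -57, -41, -0.45]
    - [145, -75, -41, -0.6]
    - [180, -93, -41, -0.74]
    - [215, -112, -41, -0.88]
    - [245, -127, -41, -1.02]
    - [262, -136, -41, -1.16]
    - [268, -139, -41, -1.3]
    - [268, -139, -41, -1.44]
    - [268, -139, -41, -1.58]
    - [268, -139, -41, -1.68]
    - [268, -139, -41, -1.705]
    - [268, -139, -41, -1.705]
    - [268, -139, -41, -1.705]

```text
time_s: 93.0
position: [0.5502, 0.1202, 0.3407]
tool_rot: [[-1.0, 0.002, -0.001], [0.002, 1.0, -0.0], [0.001, -0.0, -1.0]]
ft_force: [0.3, -1.1, -0.2]
grip_width: -0.0
```

```bash
python3 - <<'E'
from h import *
im=env.get_image("wrist");a=cv2.resize(im[:,:,::-1],(640,480));b=cv2.resize(im[150:250,240:340,::-1],(480,480),interpolation=cv2.INTER_CUBIC)
cv2.imwrite("pics/e2.png",a);cv2.imwrite("pics/e3.png",b)
print(env.observe()["position"],env.observe()["time_s"])
E
```

```text
[0.55027328 0.12021868 0.34090535] 93.05
```

View pics/e2.png

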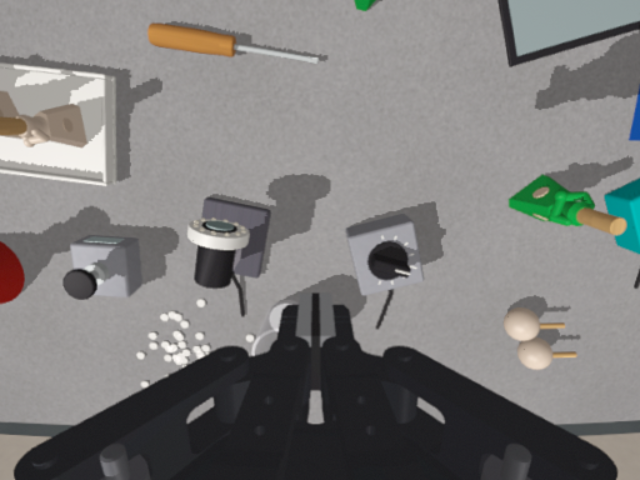

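View pics/e3.png

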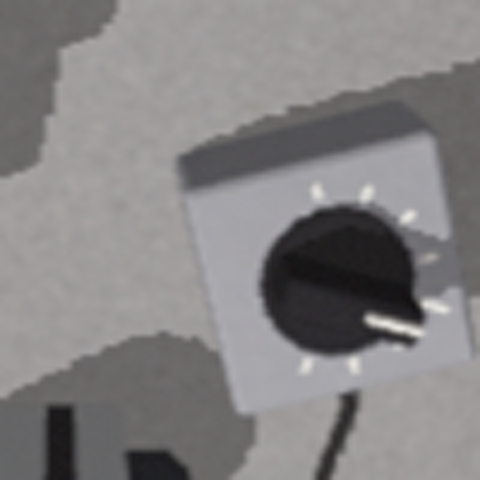

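```bash
python3 -c "
from rig import env
print(env.close_job())"
```

```text
the job is handed in; nothing more can be done
None
```

The job is done and handed in at about 93 s of the 210 s allowed. No verdict was reported.

- **Dial:** I turned it two clicks, from the second to the fourth. In the last wrist picture the pointer is parallel to the long white tick.
- **Bodies:** All three were there and were inspected in the order tall, middle, short. Each was held with its front, then left, then right panel about 5 cm from the lens for roughly 1.5 s or more. Checks on the bodies in hand put the panels within about 1° of square. The lens position itself is only good to about 2 mm.
- **Tray:** All three bodies stand upright in the tray, confirmed in the last scene and wrist pictures.
- **Plunger:** I pressed it 18 mm down to its stop, where the force rose to 19 N with no further travel. It came up again when released.
- **Left alone:** The cup, awl, figurine, green bodies and turquoise dial look undisturbed. I saw no body knocked aside.
- **Disagreement:** For the short body, the trained network put its heading at -137° and then -153°. The skirt edge gave -143.5°, which I used and confirmed by drawing the outline over the picture.

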